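# Build up a bevelling-wheel set on the arbor

## Task

Build up the bevelling wheels on the upright arbor for the thick slab: first the green lower wheel, then the thick brass spacer ring, then the red upper wheel, and the dark steel clamping flange on top, each fully down on the one beneath and right way up as it lies now. Wheels chip, so lower them down the arbor instead of letting them drop. The thin aluminium spacer is not for this slab: leave it lying where it is.

Things in the scene. Friction and masses are not known exactly. Their poses are not given: they have to be found in the camera images.
- arbor: fixed upright arbor: grey-green round foot 96 mm across, 12 high, a cone up to a flat seat 44 across at 36 mm above the table; on it a steel spindle 18 in diameter, its last 8 mm tapered to 8, tip 89 mm above the table. Origin: centre of the foot's underside, z up the spindle. Parts slide down it freely; their undersides belong 36, 49, 61 and 74 mm above the table in the order of the job
- lower_wheel: lower bevelling wheel with GREEN faces, 60 mm in diameter, 13 mm thick: lower 9 mm a cylindrical rim of 60 mm, above it a dark slotted 45-degree bevel narrowing to 52 mm at the top; about 0.22 kg; bore 25 mm right through; round, yaw does not matter; origin at the centre of its underside, z up; lies flat and right way up at the start
- upper_wheel: upper bevelling wheel with RED faces, 60 mm in diameter, 13 mm thick: the bevel is underneath (52 mm at the bottom, widening to 60 mm over the lowest 4 mm), the upper 9 mm are a cylindrical rim of 60 mm; about 0.22 kg; bore 25 mm right through; round, yaw does not matter; origin at the centre of its underside, z up; lies flat and right way up at the start
- thick_spacer: thick spacer, a plain BRASS ring 44 mm in outer diameter, 12 mm thick; about 0.1 kg; bore 25 mm right through; round, yaw does not matter; origin at the centre of its underside, z up; lies flat and right way up at the start
- clamp_flange: clamping flange, a DARK steel ring 50 mm in outer diameter, 10 mm thick, upper edge bevelled, two small pin holes in its upper face; about 0.12 kg; bore 25 mm right through; round, yaw does not matter; origin at the centre of its underside, z up; lies flat and right way up at the start
- thin_spacer: thin spacer, a plain pale grey ALUMINIUM ring 44 mm in outer diameter, only 6 mm thick, to be left lying (shifted by less than 30 mm); bore 25 mm right through; round, yaw does not matter; origin at the centre of its underside, z up; lies flat and right way up at the start

How it is judged:
By the outcome, as a careful person would: the job done as asked, in the order asked, and still so for the second after the job is handed in, with the robot touching nothing.
It also fails if it takes over 93 s, if anything falls off the work surface, if the arm or the gripper's body presses on something with over 40 N, if the wrist force passes 120 N, or if a joint passes its speed limit or range.

## Robot

A 6-joint arm with a two-finger parallel gripper is mounted at the origin on the work surface; the furniture and walls round the work are solid. World frame = base frame: x ahead of the robot, y to its left, z up, the work surface at z = 0. Lengths are in m, angles in rad, forces in N, time in s.
With the tool pointing down it reaches from about 0.225 to 0.875 m from the base axis. Payload 3.4 kg.
Tool frame: the origin (TCP) lies at the very end of the fingers, on their centre line; the grasp point (between the pads) lies 19 mm behind it; x points along the fingers, y is the direction in which the jaws open and shut, and the axes are right-handed (so a half turn about x gives the same grasp; the last joint's range is limited). The gripper opens to 85 mm and grips with 20 to 120 N. Pads are 22 mm wide; open, the fingers measure 114 mm over their backs; the gripper's body (76 mm by 85 mm) begins 54 mm behind the grasp point. The pads swing forward as they close: fully open they stand 13 mm farther back than shut.
Start: joints at [1.04, 0.276, 1.505, -0, 1.361, -0.121], TCP at [0.229, 0.527, 0.231] pointing down, gripper open.
Joint ranges: [-2.89, 2.89], [-0.75, 2.08], [0.22, 2.7], [-1.18, 4.32], [0.11, 2.71], [-2.7, 2.7]. Speed limits (rad/s): [2.57, 2.57, 3.14, 3.14, 3.14, 3.14].

## Interface

Orientations are given as a unit quaternion [w, x, y, z].
In Python, from rig import manip gives the robot as it stands. The module is installed in compiled form; this text tells all that it offers.
- The arm moves only by the tool play_rows, never from a script. Its argument "plan" is a list that holds one entry, the list of rows, each a list of 5 numbers: the closure, from 0 (fully open) to 1 (shut), then the shift along the tool's x, y, z in m, then the turn about the tool's x in degrees. A call has 1 to 12 rows; each row is the pose to reach, as a shift and turn from the pose measured when the call began, along the tool's axes at that moment; what a row does not reach only later rows make up. A row lasts 1/10 s, in which the tool goes at most 50 mm and 8.59 degrees, less where a joint would pass 70% of its speed; a pose out of reach is approached as far as the arm can. A call with a gripper value outside its range is refused whole. The fingers move at their own pace and stop on an object; "grip_force" is the grip in N (left out, the last holds). Time passes only in rows, so rows that repeat a pose let the fingers close. It gives the time, the measured TCP pose, the force and the opening at its end, in the units of the state.
- manip.get_state(): the state, without advancing time (a new reading comes with each control period).
- manip.get_image(name): name is "scene" or "top"; returns (picture, depth): 420x560x3 uint8, red, green, blue; 420x560 float32, m along the optical axis (not along the pixel's ray), 0 where there is no reading.
- manip.camera_params(name): a dict with "intrinsics" (3x3 intrinsics, pixels), "R" (3x3) and "t" (3): a world point X has camera coordinates R X + t. Camera axes: x right, y down, z forward; pixel columns grow to the right and rows downward; lengths in m; the calibration is good to about 2 mm. A picture is of the moment at which its call begins. camera_params takes no time and is no camera call.
- manip.sign_off(): hands the job in, once; it reports no verdict.
The state is a dict: "clock": time; "qpos": joint angles; "qd": joint speeds; "effort": joint torques, N m; "position": TCP position; "ee_rot": TCP orientation; "contact_force": force on the tool from outside, world axes, zero at the start; "moment": the same for the moment, N m; "width": finger opening in m.
Only numpy, scipy, OpenCV 4.12 (cv2) and the standard library are available. Lean on these libraries where they do the work, as an engineer would, in place of code of your own. Each camera call takes 0.05 s, during which the arm holds its last target.

## Working session

There is one attempt and no reset: what is moved stays moved. The work goes in short steps, Python scripts to look and compute and a tool call to move; the robot and the scene stay as the last step left them, time stands still between calls to the robot, and variables do not carry over. Pictures are saved under pics/ and viewed, and the job is handed in when it is done.

Besides the shell and the picture viewer there is one more tool, called after ">>>" as name([rows], argument=value, ...), one row to a line, values as JSON. play_rows: Moves the arm, as the interface text tells. Its arguments: {"type":"object","properties":{"plan":{"type":"array","items":{"type":"array","items":{"type":"array","items":{"type":"number"}}}},"grip_force":{"type":"number"}},"required":["plan"]}

```bash
mkdir -p pics; python3 - <<'E'
from rig import manip
import cv2, numpy as np
s=manip.get_state(); print(s)
for n in("scene","top"):
    p,d=manip.get_image(n); cv2.imwrite(f"pics/{n}0.png",p[:,:,::-1]); np.save(f"pics/{n}0d.npy",d); np.save(f"pics/{n}0.npy",p)
    print(n,manip.camera_params(n))
E
```

```text
{'clock': 0.0, 'qpos': array([ 1.04001940e+00,  2.76557617e-01,  1.50613093e+00,  3.81750051e-06,
        1.36068433e+00, -1.20993537e-01]), 'qd': array([ 0.00206144, -0.0009777 ,  0.00042553,  0.00030025, -0.00038121,
       -0.00023758]), 'effort': array([-1.92941834e-04, -4.16774011e+01, -2.45813316e+01, -4.02241858e-04,
        1.07156660e-02, -1.04315311e-05]), 'position': array([0.22881857, 0.52693768, 0.2304619 ]), 'ee_rot': array([ 0.69211316,  0.1432731 ,  0.69251867, -0.14446481]), 'contact_force': array([ 0.22160437,  0.77656616, -0.47349631]), 'moment': array([-0.00541737,  0.04466037, -0.0292356 ]), 'width': 0.08503045642966063}
scene {'intrinsics': array([[422.8714797 ,   0.        , 268.93460556],
       [  0.        , 422.8714797 , 205.08717534],
       [  0.        ,   0.        ,   1.        ]]), 'R': array([[ 0.90916782, -0.41637036, -0.00704249],
       [-0.23178385, -0.49191831, -0.83922144],
       [ 0.34596261,  0.76462546, -0.54374422]]), 't': array([-0.47851307,  0.13314507,  0.72164812])}
top {'intrinsics': array([[490.84900173,   0.        , 288.70443014],
       [  0.        , 490.84900173, 211.67818183],
       [  0.        ,   0.        ,   1.        ]]), 'R': array([[ 2.10972626e-02, -9.99776886e-01,  1.04103117e-03],
       [-9.97983422e-01, -2.11217448e-02, -5.98578449e-02],
       [ 5.98664782e-02,  2.23904823e-04, -9.98206369e-01]]), 't': array([-0.02472476,  0.52761731,  1.00962546])}
```

View pics/scene0.png

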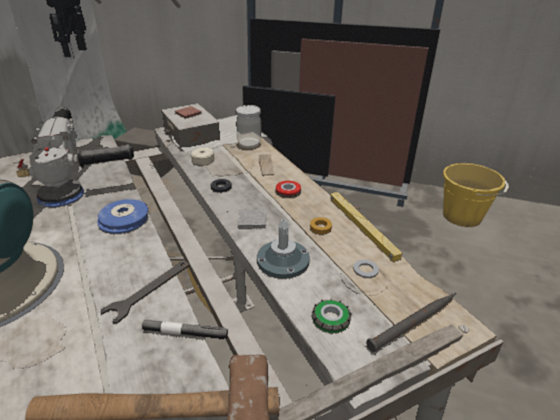

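View pics/top0.png

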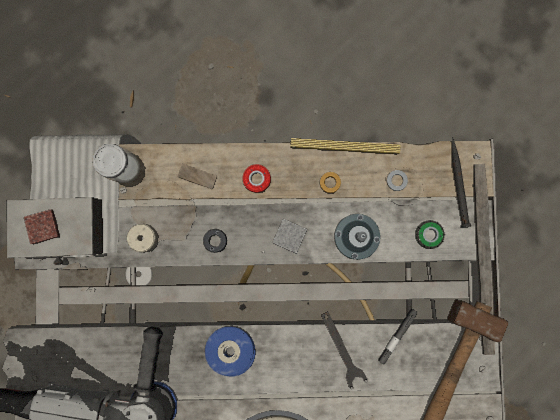

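The top view shows green at about (430,234), arbor (359,237), flange (214,240), red (257,178), brass (330,182) and aluminium (397,180). Next I measure each one with its known height.

```bash
cat > h.py <<'E'
import numpy as np, cv2
from rig import manip
def ray(n,u,v,z):
    c=manip.camera_params(n);K,R,t=c["intrinsics"],c["R"],c["t"]
    o=-R.T@t; d=R.T@np.linalg.inv(K)@np.array([u,v,1.]); return o+d*(z-o[2])/d[2]
def cloud(n,d):
    c=manip.camera_params(n);K,R,t=c["intrinsics"],c["R"],c["t"]
    v,u=np.mgrid[:d.shape[0],:d.shape[1]]
    P=np.stack([(u-K[0,2])/K[0,0]*d,(v-K[1,2])/K[1,1]*d,d],-1)
    return (P-t)@R
def proj(n,X):
    c=manip.camera_params(n);q=c["intrinsics"]@(c["R"]@np.array(X)+c["t"]);return q[:2]/q[2]
E
python3 - <<'E'
from h import *
for n in("top","scene"):
    p=np.load(f"pics/{n}0.npy");d=np.load(f"pics/{n}0d.npy");C=cloud(n,d)
    if n=="top":
        pts=dict(green=(430,234,.013),arbor=(359,237,.012),flange=(214,240,.010),red=(257,178,.013),brass=(330,182,.012),alu=(397,180,.006))
        for k,(u,v,z) in pts.items():
            X=ray(n,u,v,z); print(k,X.round(4), "depth z around:",np.round(C[v-28:v+29:4,u,2],3))
    out=cv2.resize(p[120:300,180:460] if n=="top" else p[160:340,180:400],None,fx=2.8,fy=2.8,interpolation=cv2.INTER_CUBIC)
    cv2.imwrite(f"pics/{n}0z.png",out[:,:,::-1])
E
```

```text
green [ 0.4877 -0.3098  0.013 ] depth z around: [ 0.     0.    -0.002 -0.002  0.012  0.017  0.002 -0.004 -0.002  0.01
  0.015  0.003  0.001  0.002 -0.815]
arbor [ 0.4783 -0.1616  0.012 ] depth z around: [-0.001 -0.002  0.018  0.013  0.029  0.036  0.084  0.083  0.036  0.035
  0.02   0.013  0.013  0.001 -0.819]
flange [0.4657 0.1415 0.01  ] depth z around: [ 0.    -0.002 -0.003 -0.002 -0.004  0.008 -0.002 -0.001  0.     0.009
  0.007 -0.001  0.    -0.002 -0.823]
red [0.5977 0.0546 0.013 ] depth z around: [ 0.    -0.001  0.     0.001  0.013  0.014 -0.002 -0.002 -0.004  0.011
  0.013  0.001 -0.001 -0.004 -0.003]
brass [ 0.5927 -0.0991  0.012 ] depth z around: [-1.000e-03 -1.000e-03 -3.000e-03 -2.000e-03  3.000e-03  1.200e-02
  3.000e-03 -0.000e+00 -4.000e-03  1.000e-02 -5.000e-03 -7.000e-03
  1.039e+00 -0.000e+00  4.000e-03]
alu [ 0.6007 -0.2415  0.006 ] depth z around: [ 0.014  0.001 -0.001 -0.002 -0.001  0.007  0.002  0.003 -0.002  0.007
 -0.    -0.001 -0.003  0.001  0.002]
```

View pics/top0z.png

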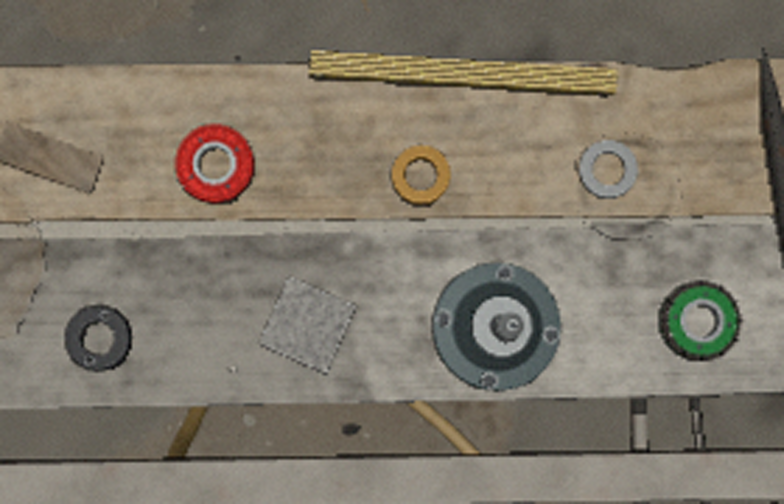

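View pics/scene0z.png

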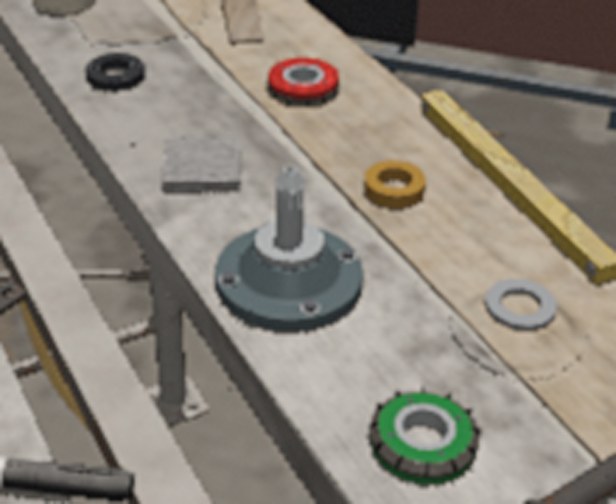

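```bash
cat > meas.py <<'E'
from h import *
from scipy.optimize import least_squares
def masks(p):
    h=cv2.cvtColor(p,cv2.COLOR_RGB2HSV).astype(int);H,S,V=h[...,0],h[...,1],h[...,2]
    return dict(green=(H>50)&(H<75)&(S>130),red=((H<8)|(H>172))&(S>180)&(V>100),brass=(H>12)&(H<25)&(S>150)&(V>90),
      dark=(V<80)&(S<90),alu=(S<45)&(V>120))
def fit(n,m,win,z,r):
    u0,v0,w=win; k=np.zeros(m.shape,np.uint8); k[v0-w:v0+w,u0-w:u0+w]=m[v0-w:v0+w,u0-w:u0+w]
    k=cv2.morphologyEx(k,cv2.MORPH_OPEN,np.ones((2,2),np.uint8))
    N,L,st,_=cv2.connectedComponentsWithStats(k); i=1+np.argmax(st[1:,4]); k=(L==i).astype(np.uint8)
    cs,_=cv2.findContours(k,cv2.RETR_EXTERNAL,cv2.CHAIN_APPROX_NONE); c=cv2.convexHull(max(cs,key=len))[:,0].astype(float)
    P=np.array([ray(n,a,b,z)[:2] for a,b in c])
    f=lambda q:np.hypot(*(P-q[:2]).T)-q[2]
    s=least_squares(f,[*P.mean(0),r],loss="soft_l1",f_scale=.001)
    return s.x, np.sqrt(np.mean(f(s.x)**2)), st[i,4]
E
python3 - <<'E'
from meas import *
W=dict(top=dict(green=(430,234,24),red=(257,178,24),brass=(330,182,18),dark=(214,240,18),alu=(397,180,16)),
 scene=dict(green=(332,315,24),red=(288,188,18),brass=(320,226,16),dark=(221,185,16),alu=(367,269,16)))
Z=dict(green=(.013,.026),red=(.013,.030),brass=(.012,.022),dark=(.005,.025),alu=(.006,.022))
for n in W:
    p=np.load(f"pics/{n}0.npy");M=masks(p)
    for k in W[n]:
        x,e,a=fit(n,M[k],W[n][k],*Z[k]); print(n,k,(x*1000).round(1),"rms mm",round(e*1000,1),a)
# arbor: foot contour & seat & tip by depth
for n in("top","scene"):
    d=np.load(f"pics/{n}0d.npy");C=cloud(n,d)
    near=np.hypot(C[...,0]-.478,C[...,1]+.162)<.06
    for lo,hi in((.008,.016),(.033,.039),(.045,.075),(.08,.095)):
        q=C[near&(C[...,2]>lo)&(C[...,2]<hi)]; print(n,lo,hi,len(q),q.mean(0).round(4),((q.max(0)+q.min(0))/2).round(4),np.ptp(q,0).round(3))
s=manip.get_state();from scipy.spatial.transform import Rotation as Ro
w,x,y,z=s["ee_rot"];print(Ro.from_quat([x,y,z,w]).as_matrix().round(4))
for n in("top","scene"):
    c=manip.camera_params(n);print((-c["R"].T@c["t"]).round(3))
E
```

```text
top green [ 490.4 -318.5   17.8] rms mm 2.6 52
top red [595.7  54.1  28.4] rms mm 0.3 348
top brass [ 599.  -108.6   10.8] rms mm 1.7 28
top dark [462.9 138.5  25. ] rms mm 0.3 317
top alu [ 599.6 -243.7   21.5] rms mm 0.4 217
scene green [ 490.2 -315.7   22.7] rms mm 1.2 126
scene red [596.7  44.4  27.3] rms mm 0.5 101
scene brass [ 591.4 -108.1   21. ] rms mm 0.4 147
scene dark [465.3 130.4  28.1] rms mm 2.3 205
scene alu [ 601.4 -243.9   24. ] rms mm 3.0 323
top 0.008 0.016 915 [ 0.4796 -0.1564  0.012 ] [ 0.4805 -0.1567  0.012 ] [0.093 0.095 0.008]
top 0.033 0.039 238 [ 0.48   -0.1565  0.0357] [ 0.4801 -0.1574  0.0359] [0.041 0.043 0.006]
top 0.045 0.075 20 [ 0.4793 -0.1506  0.0603] [ 0.4797 -0.1516  0.0604] [0.016 0.006 0.029]
top 0.08 0.095 64 [ 0.48   -0.1569  0.0852] [ 0.4796 -0.1572  0.0851] [0.016 0.016 0.01 ]
scene 0.008 0.016 830 [ 0.4731 -0.1717  0.0111] [ 0.4798 -0.1589  0.012 ] [0.095 0.097 0.008]
scene 0.033 0.039 213 [ 0.4783 -0.1624  0.0345] [ 0.4799 -0.1588  0.0356] [0.044 0.044 0.005]
scene 0.045 0.075 144 [ 0.4773 -0.1643  0.0599] [ 0.4783 -0.1623  0.0599] [0.015 0.013 0.03 ]
scene 0.08 0.095 53 [ 0.4789 -0.1618  0.084 ] [ 0.4799 -0.1614  0.0846] [0.015 0.012 0.009]
[[-8.000e-04  3.984e-01  9.172e-01]
 [-1.400e-03  9.172e-01 -3.984e-01]
 [-1.000e+00 -1.600e-03 -2.000e-04]]
[ 0.467 -0.014  1.039]
[ 0.216 -0.686  0.501]
```

```bash
cat > dm.py <<'E'
from h import *
from scipy.optimize import least_squares
def ringfit(C,c0,r,z,zt=.0035,rmax=None):
    near=(np.hypot(C[...,0]-c0[0],C[...,1]-c0[1])<r+.010)&(np.abs(C[...,2]-z)<zt)
    P=C[near][:,:2]
    # maximise points in annulus 12.5mm..r with known radii: penalise violations
    def f(q):
        d=np.hypot(*(P-q).T); return np.maximum(0,d-r+.0005)+np.maximum(0,.013-d)
    s=least_squares(f,P.mean(0),loss="soft_l1",f_scale=.001)
    hull=cv2.convexHull(P.astype(np.float32))[:,0]; 
    (cx,cy),R=cv2.minEnclosingCircle(P.astype(np.float32))
    return len(P),s.x*1000,np.array([cx,cy,R])*1000,P.mean(0)*1000
E
python3 - <<'E'
from dm import *
A=dict(green=((.489,-.312),.026,.013),red=((.596,.05),.030,.013),brass=((.592,-.104),.022,.012),dark=((.463,.135),.025,.0095),alu=((.6,-.2435),.022,.006))
for n in("top","scene"):
    C=cloud(n,np.load(f"pics/{n}0d.npy"))
    for k,(c,r,z) in A.items():
        N,a,b,m=ringfit(C,c,r,z,.003 if k!="alu" else .0022); print(n,k,N,a.round(1),b.round(1),m.round(1))
E
```

```text
top green 430 [ 488. -310.] [ 487.3 -310.    30. ] [ 487.6 -309.8]
top red 443 [598.4  56.7] [598.3  57.   29.7] [598.3  57. ]
top brass 212 [593.1 -98.8] [593.3 -99.   22. ] [593.  -99.2]
top dark 306 [465.4 140.7] [465.4 141.   25.1] [465.4 140.5]
top alu 181 [ 601.1 -241.3] [ 603.2 -243.6   25.7] [ 600.6 -241.4]
scene green 609 [ 487.6 -312.1] [ 488.7 -311.6   31.2] [ 486.9 -313. ]
scene red 189 [598.1  54.5] [598.6  54.7  29.9] [598.2  54.3]
scene brass 149 [ 593.1 -100.4] [ 592.6 -100.8   23.4] [ 592.5 -101.5]
scene dark 124 [465.  139.1] [464.7 137.8  27.2] [465.2 138.2]
scene alu 172 [ 600.6 -243.3] [ 600.  -243.5   22.5] [ 600.9 -244.2]
```

>>> play_rows([
  [[0,0,-0.665,0.571,-23.5],[0,0,-0.665,0.571,-23.5],[0,0,-0.665,0.571,-23.5],[0,0,-0.665,0.571,-23.5],[0,0,-0.665,0.571,-23.5],[0,0,-0.665,0.571,-23.5],[0,0,-0.665,0.571,-23.5],[0,0,-0.665,0.571,-23.5],[0,0,-0.665,0.571,-23.5],[0,0,-0.665,0.571,-23.5],[0,0,-0.665,0.571,-23.5],[0,0,-0.665,0.571,-23.5]],
], grip_force=50)

```text
clock: 1.3
position: [0.4054, -0.0462, 0.2314]
ee_rot: [0.707, -0.0, 0.707, -0.0]
contact_force: [0.9, -0.0, 0.7]
width: 0.0857
```

>>> play_rows([
  [[0,0.1,-0.265,0.082,0],[0,0.1,-0.265,0.082,0],[0,0.1,-0.265,0.082,0],[0,0.1,-0.265,0.082,0],[0,0.1,-0.265,0.082,0],[0,0.1,-0.265,0.082,0],[0,0.14,-0.265,0.082,0],[0,0.18,-0.265,0.082,0],[0,0.18,-0.265,0.082,0],[0,0.18,-0.265,0.082,0]],
])

```text
clock: 2.3
position: [0.4869, -0.3111, 0.0514]
ee_rot: [0.706, 0.0, 0.708, -0.0]
contact_force: [0.6, -0.5, 0.1]
width: 0.0852
```

```bash
python3 - <<'E'
from h import *
print(manip.get_state()["position"])
for n in("top","scene"):
    p,d=manip.get_image(n); np.save(f"pics/{n}1d.npy",d)
    o=p if n=="top" else p
    u,v=map(int,proj(n,[.488,-.311,.03])); o=p[max(0,v-90):v+90,max(0,u-120):u+120]
    cv2.imwrite(f"pics/{n}1.png",cv2.resize(o,None,fx=3,fy=3)[:,:,::-1])
E
```

```text
[ 0.48694815 -0.31113662  0.05139247]
```

View pics/scene1.png

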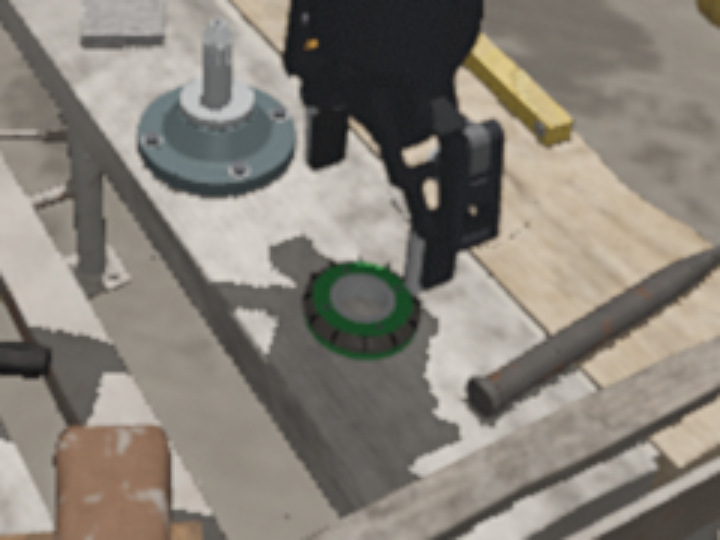

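View pics/top1.png

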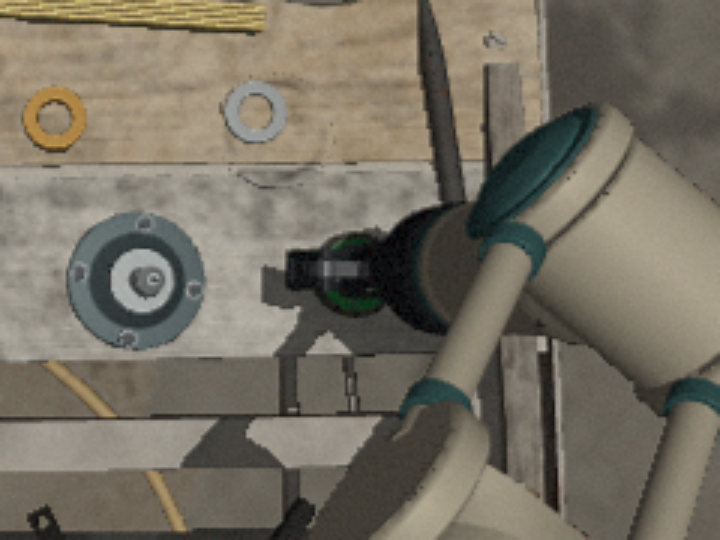

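>>> play_rows([
  [[0,0.03,0,0.001,0],[0,0.05,0,0.001,0],[0,0.052,0,0.001,0],[0,0.052,0,0.001,0],[0.35,0.052,0,0.001,0],[0.5,0.052,0,0.001,0],[0.5,0.052,0,0.001,0],[0.5,0.052,0,0.001,0],[0.5,0.052,0,0.001,0],[0.5,0.052,0,0.001,0]],
])

```text
clock: 3.4
position: [0.4913, -0.3123, 0.0055]
ee_rot: [0.709, -0.001, 0.705, -0.002]
contact_force: [-1.5, 4.6, 17.2]
width: 0.0519
```

```bash
python3 - <<'E'
from h import *
print(manip.get_state()["position"])
for n in("scene",):
    p,d=manip.get_image(n)
    u,v=map(int,proj(n,[.488,-.311,.01])); o=p[v-60:v+40,u-70:u+70]
    cv2.imwrite(f"pics/{n}2.png",cv2.resize(o,None,fx=5,fy=5,interpolation=cv2.INTER_CUBIC)[:,:,::-1])
E
```

```text
[ 0.491258   -0.31228976  0.00554055]
```

View pics/scene2.png

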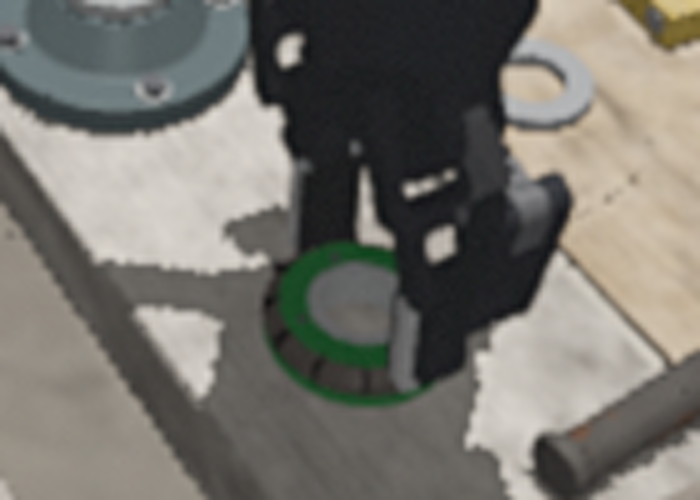

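>>> play_rows([
  [[0.15,-0.008,0.001,-0.003,0],[0.15,-0.008,0.001,-0.003,0],[0.15,-0.008,0.001,-0.003,0],[0.15,-0.008,0.001,-0.003,0],[0.15,-0.008,0.001,-0.003,0],[0.15,-0.008,0.001,-0.003,0]],
])

```text
clock: 4.05
position: [0.488, -0.3112, 0.013]
ee_rot: [0.709, -0.001, 0.705, -0.002]
contact_force: [-0.2, 0.5, -0.7]
width: 0.0725
```

```bash
python3 - <<'E'
from h import *
s=manip.get_state();print(s["position"],s["contact_force"],s["width"])
for n in("scene",):
    p,d=manip.get_image(n)
    np.save("pics/scene3d.npy",d); np.save("pics/scene3.npy",p)
    u,v=map(int,proj(n,[.488,-.311,.01])); o=p[v-60:v+40,u-70:u+70]
    cv2.imwrite(f"pics/{n}3.png",cv2.resize(o,None,fx=5,fy=5,interpolation=cv2.INTER_CUBIC)[:,:,::-1])
    print(u-70,v-60)
    C=cloud(n,d); m=(np.hypot(C[...,0]-.488,C[...,1]+.311)<.06)&(C[...,2]>-.01)
    # near finger: y<-0.335
    q=C[m&(C[...,1]<-.343)&(abs(C[...,0]-.488)<.013)&(C[...,2]>.004)]; print(len(q), np.sort(q[:,2])[:12].round(4))
E
```

```text
[ 0.48799703 -0.31117262  0.01301483] [-0.18675378  0.48291453 -0.71487442] 0.07249279367411764
260 252
2928 [0.0201 0.0226 0.0227 0.0231 0.0242 0.0248 0.0252 0.0253 0.0257 0.0258
 0.0258 0.0259]
```

View pics/scene3.png

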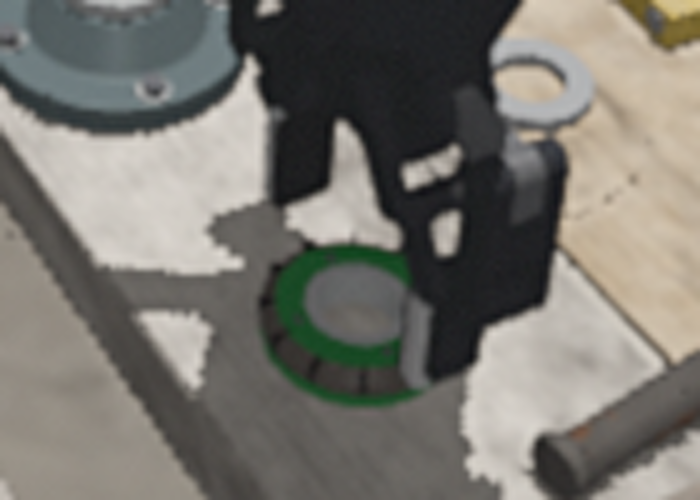

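>>> play_rows([
  [[0.23,0.006,0,0,0],[0.23,0.012,0,0,0],[0.23,0.016,0,0,0],[0.23,0.016,0,0,0],[0.23,0.016,0,0,0]],
])

```text
clock: 4.6
position: [0.488, -0.3112, -0.0032]
ee_rot: [0.709, -0.001, 0.705, -0.002]
contact_force: [-0.2, 0.4, -0.3]
width: 0.0659
```

```bash
python3 - <<'E'
from h import *
s=manip.get_state();print(s["position"],s["contact_force"],s["width"])
for n in("scene",):
    p,d=manip.get_image(n)
    u,v=map(int,proj(n,[.488,-.311,.01])); o=p[v-60:v+40,u-70:u+70]
    cv2.imwrite(f"pics/{n}4.png",cv2.resize(o,None,fx=5,fy=5,interpolation=cv2.INTER_CUBIC)[:,:,::-1])
    C=cloud(n,d); m=(np.hypot(C[...,0]-.488,C[...,1]+.311)<.06)&(C[...,2]>-.01)
    q=C[m&(C[...,1]<-.344)&(abs(C[...,0]-.488)<.013)&(C[...,2]>.002)]; print(len(q), np.sort(q[:,2])[:40:3].round(4))
E
```

```text
[ 0.48803696 -0.31115724 -0.0032433 ] [-0.18004895  0.39855078 -0.25326761] 0.06585028543727468
2331 [0.0042 0.0054 0.0061 0.0075 0.0091 0.0096 0.0103 0.0107 0.0115 0.0118
 0.0122 0.0127 0.0132 0.0135]
```

View pics/scene4.png

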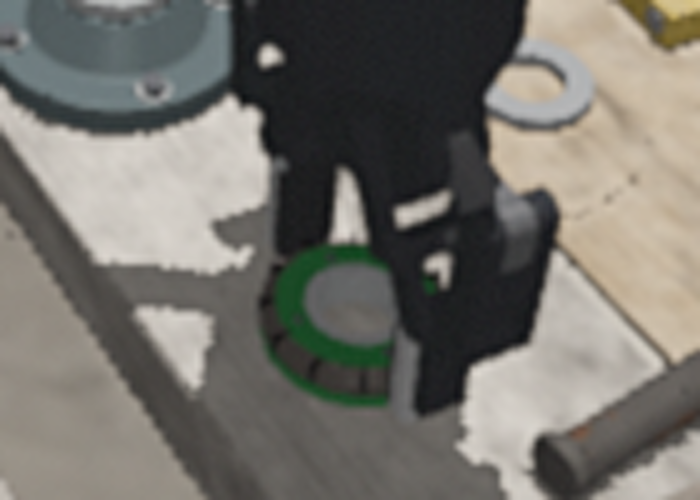

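>>> play_rows([
  [[0.25,0.001,0,0,0],[0.3,0.001,0,0,0],[0.4,0.001,0,0,0],[0.4,0.001,0,0,0],[0.4,0.001,0,0,0],[0.4,0.001,0,0,0]],
], grip_force=40)

```text
clock: 5.25
position: [0.4884, -0.3116, -0.0032]
ee_rot: [0.709, -0.001, 0.705, -0.002]
contact_force: [-1.9, -0.4, 5.1]
width: 0.0588
```

>>> play_rows([
  [[0.4,-0.01,0,0,0],[0.4,-0.03,0,0,0],[0.4,-0.06,0,0,0],[0.4,-0.1,0,0,0],[0.4,-0.13,0,0,0],[0.4,-0.13,0,0,0],[0.4,-0.13,0,0,0]],
])

```text
clock: 5.95
position: [0.4875, -0.3108, 0.1272]
ee_rot: [0.71, -0.001, 0.705, -0.002]
contact_force: [-0.5, -0.0, -1.7]
width: 0.0584
```

```bash
python3 - <<'E'
from h import *
s=manip.get_state();print(s["position"],s["contact_force"],s["width"])
for n in("scene",):
    p,d=manip.get_image(n)
    u,v=map(int,proj(n,[.488,-.311,.14])); print(u,v); a,b=max(0,v-60),max(0,u-70); o=p[a:a+110,b:b+140]
    cv2.imwrite(f"pics/{n}5.png",cv2.resize(o,None,fx=5,fy=5,interpolation=cv2.INTER_CUBIC)[:,:,::-1])
    C=cloud(n,d); m=(np.hypot(C[...,0]-.488,C[...,1]+.311)<.03)
    q=C[m&(C[...,2]>.1)&(C[...,2]<.16)]; print(np.histogram(q[:,2],bins=np.arange(.1,.16,.002)))
E
```

```text
[ 0.48746128 -0.3108073   0.12719103] [-0.4881464  -0.01924663 -1.69183579] 0.058387267984935494
337 245
(array([  0,   0,   0,   0,   0,   0,   0,   0,   0,   0,   0,   0,   0,
         1,  13,  26,  26,  25,  28,  57, 331, 134,   3,   5,   4,   6,
         9,   3,   7]), array([0.1  , 0.102, 0.104, 0.106, 0.108, 0.11 , 0.112, 0.114, 0.116,
       0.118, 0.12 , 0.122, 0.124, 0.126, 0.128, 0.13 , 0.132, 0.134,
       0.136, 0.138, 0.14 , 0.142, 0.144, 0.146, 0.148, 0.15 , 0.152,
       0.154, 0.156, 0.158]))
```

View pics/scene5.png

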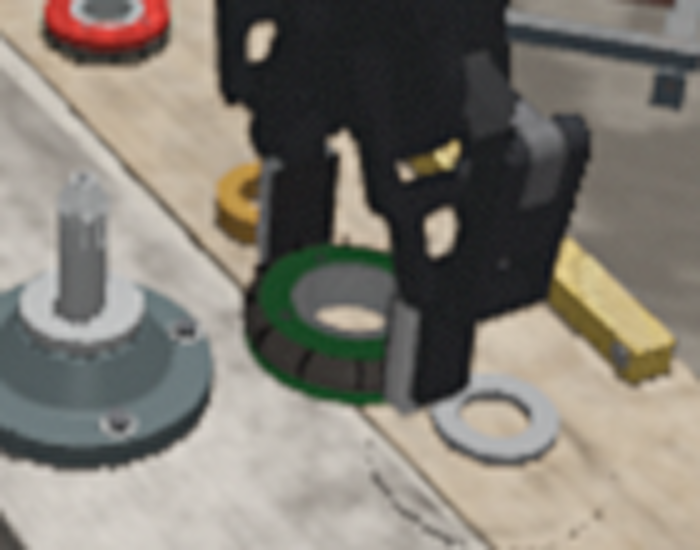

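```bash
cat > held.py <<'E'
from dm import *
import sys
def held(r,zt,n="scene",tag=None):
    s=manip.get_state();p=s["position"]
    im,d=manip.get_image(n);C=cloud(n,d)
    near=(np.hypot(C[...,0]-p[0],C[...,1]-p[1])<r+.01)&(np.abs(C[...,2]-zt)<.0035)&(np.abs(C[...,1]-p[1])<r-.006)
    if tag: cv2.imwrite(f"pics/{tag}.png",im[:,:,::-1])
    P=C[near][:,:2]; P3=C[near]
    f=lambda q:(lambda d:np.maximum(0,d-r)+np.maximum(0,.0125-d))(np.hypot(*(P-q).T))
    S=least_squares(f,p[:2],loss="soft_l1",f_scale=.001)
    A=np.c_[P3[:,:2]-p[:2],np.ones(len(P3))];pl=np.linalg.lstsq(A,P3[:,2],rcond=None)[0]
    print("TCP",p.round(4),"centre",S.x.round(4),len(P),"xrange",P[:,0].min().round(4),P[:,0].max().round(4),"plane",pl.round(4))
E
python3 - <<'E'
from held import *
held(.026,.1415)
E
```

```text
TCP [ 0.4867 -0.3102  0.1259] centre [ 0.4833 -0.3105] 395 xrange 0.4559 0.5061 plane [0.0075 0.0038 0.1404]
```

```bash
python3 - <<'E'
from h import *
p,d=manip.get_image("scene");C=cloud("scene",d);s=manip.get_state()["position"];print(s)
# green-face pixels by colour (dark green too)
h=cv2.cvtColor(p,cv2.COLOR_RGB2HSV).astype(int)
m=(h[...,0]>50)&(h[...,0]<75)&(h[...,1]>120)&(C[...,2]>.13)&(np.hypot(C[...,0]-s[0],C[...,1]-s[1])<.05)
print(m.sum()); v,u=np.nonzero(m); P=np.array([ray("scene",a,b,.1405) for a,b in zip(u,v)])
for y in np.arange(-.335,-.285,.005):
    k=abs(P[:,1]-y)<.0025
    if k.sum(): x=np.sort(P[k,0]); g=np.argmax(np.diff(x)); print(round(y,3),x[0].round(4),x[-1].round(4),"gap",x[g].round(4),x[g+1].round(4))
    if k.sum(): print("   med z",np.median(C[m][k][:,2]).round(4))
E
```

```text
[ 0.48641615 -0.31001457  0.12496086]
219
-0.335 0.4535 0.4789 gap 0.4572 0.4777
   med z 0.1327
-0.33 0.4521 0.4823 gap 0.4534 0.4717
   med z 0.1398
-0.325 0.4507 0.4799 gap 0.4519 0.4656
   med z 0.1397
-0.32 0.4514 0.4714 gap 0.4514 0.4643
   med z 0.1396
-0.315 0.4628 0.4689 gap 0.4676 0.4687
   med z 0.1399
-0.31 0.4613 0.4674 gap 0.4613 0.4626
   med z 0.1396
-0.305 0.4623 0.4694 gap 0.4658 0.4671
   med z 0.1396
-0.3 0.4632 0.5051 gap 0.4728 0.5
   med z 0.14
-0.295 0.4655 0.5038 gap 0.48 0.4937
   med z 0.1398
-0.29 0.4701 0.4987 gap 0.4862 0.4886
   med z 0.1397
-0.285 0.4773 0.4923 gap 0.4773 0.4798
   med z 0.1395
```

```bash
python3 - <<'E'
from h import *
s=manip.get_state();print(s["clock"],s["position"],s["qd"].round(4),s["contact_force"],s["width"])
E
```

```text
6.1 [ 0.48641615 -0.31001457  0.12496086] [-0.0001  0.0067 -0.0017  0.0005 -0.0004  0.0004] [ 0.31163253 -0.37145266 -1.86027894] 0.05841004791552699
```

>>> play_rows([
  [[0.4,0,0.05,-0.002,0],[0.4,0,0.1,-0.004,0],[0.4,0,0.14,-0.006,0],[0.4,0,0.152,-0.006,0],[0.4,0,0.152,-0.006,0],[0.4,0,0.152,-0.006,0]],
])

```text
clock: 6.7
position: [0.4809, -0.1588, 0.1241]
ee_rot: [0.708, -0.001, 0.706, -0.001]
contact_force: [-0.2, -0.4, -1.3]
width: 0.0584
```

```bash
python3 - <<'E'
from h import *
s=manip.get_state();print(s["clock"],s["position"],s["contact_force"],s["width"])
for n in("top","scene"):
    p,d=manip.get_image(n)
    u,v=map(int,proj(n,[.48,-.158,.1])); a,b=max(0,v-60),max(0,u-70); o=p[a:a+120,b:b+140]
    cv2.imwrite(f"pics/{n}6.png",cv2.resize(o,None,fx=5,fy=5,interpolation=cv2.INTER_CUBIC)[:,:,::-1])
print(manip.get_state()["position"])
E
```

```text
6.7 [ 0.48092177 -0.15880892  0.12410781] [-0.18133715 -0.43117523 -1.33456472] 0.05838475206946278
[ 0.48102788 -0.15950117  0.124301  ]
```

View pics/scene6.png

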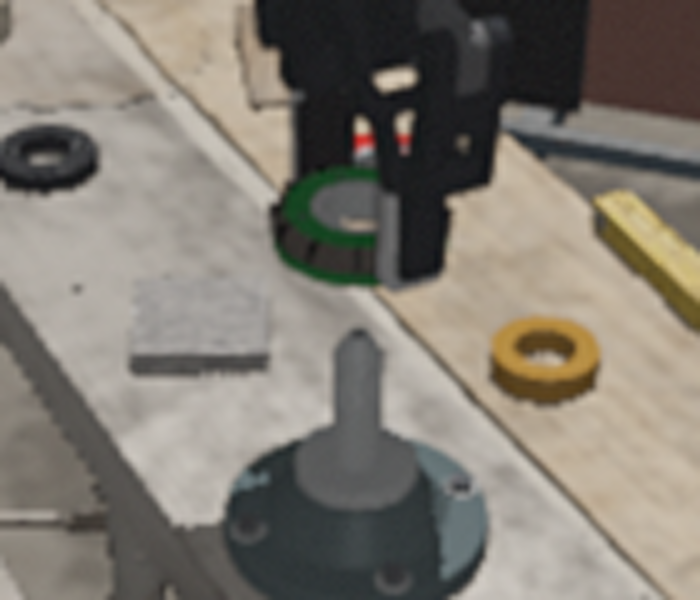

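View pics/top6.png

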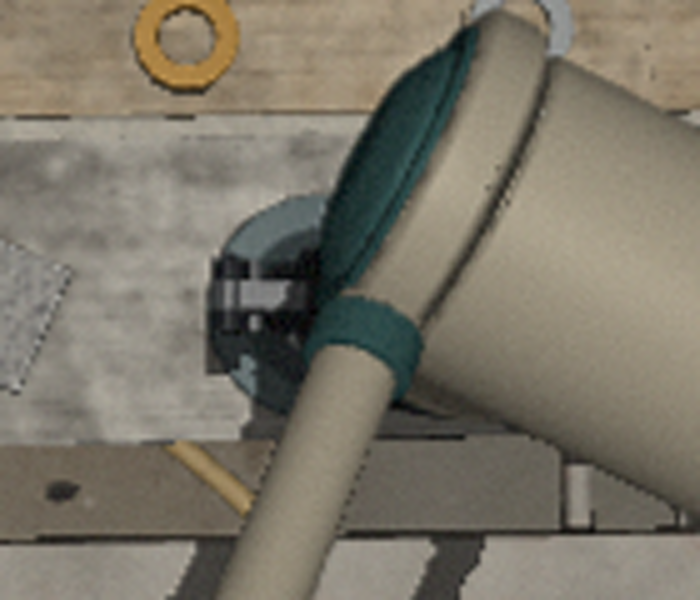

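```bash
cat > ov.py <<'E'
from h import *
def circ(n,c,z,r,col,img,a,b,f):
    t=np.linspace(0,2*np.pi,120); q=np.array([proj(n,[c[0]+r*np.cos(k),c[1]+r*np.sin(k),z]) for k in t])
    cv2.polylines(img,[np.round((q-[b,a]+.5)*f*8).astype(int)],True,col,1,cv2.LINE_AA,3)
E
python3 - <<'E'
from ov import *
n="scene";p,d=manip.get_image(n);np.save("pics/s7.npy",p)
u,v=map(int,proj(n,[.48,-.158,.13])); a,b=max(0,v-35),u-45; o=cv2.resize(p[a:a+75,b:b+100],None,fx=8,fy=8,interpolation=cv2.INTER_CUBIC)[:,:,::-1].copy()
C=cloud(n,d);h=cv2.cvtColor(p,cv2.COLOR_RGB2HSV).astype(int)
m=(h[...,0]>50)&(h[...,0]<75)&(h[...,1]>120)&(abs(C[...,2]-.139)<.006);zt=np.median(C[m][:,2]);print(zt,manip.get_state()["position"])
c=manip.get_state()["position"][:2]
for r,z in((.026,zt),(.03,zt-.013),(.0125,zt)): circ(n,c,z,r,(0,255,255),o,a,b,8)
cv2.imwrite("pics/ov7.png",o)
E
```

```text
0.1386484200103716 [ 0.48097272 -0.15952945  0.12437815]
```

View pics/ov7.png

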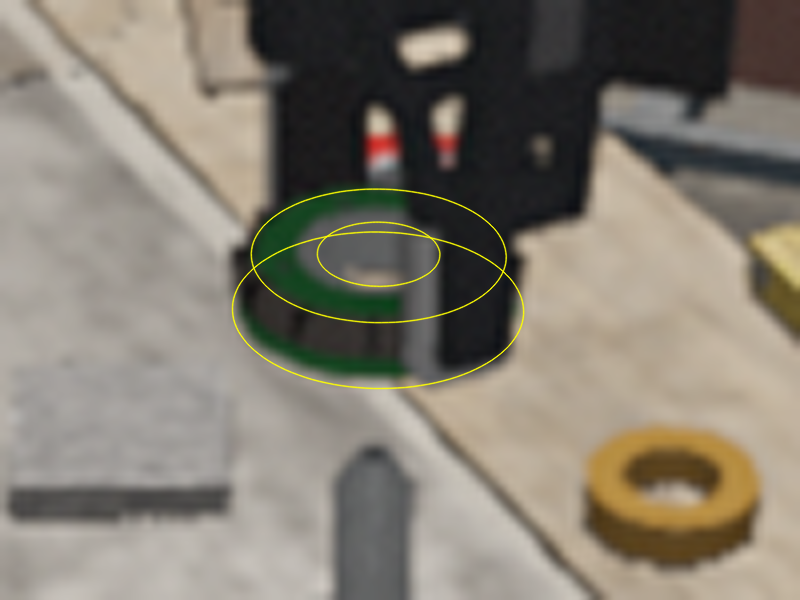

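>>> play_rows([
  [[0.4,0.01,0,-0.001,0],[0.4,0.022,0,-0.001,0],[0.4,0.032,0,-0.001,0],[0.4,0.041,0,-0.001,0],[0.4,0.05,0,-0.001,0],[0.4,0.05,0,-0.001,0]],
])

```text
clock: 7.45
position: [0.4791, -0.1591, 0.0728]
ee_rot: [0.707, 0.001, 0.707, -0.001]
contact_force: [0.7, 0.2, -1.5]
width: 0.0586
```

```bash
python3 - <<'E'
from ov import *
s=manip.get_state();print(s["position"],s["contact_force"],s["moment"].round(2),s["width"])
n="scene";p,d=manip.get_image(n)
u,v=map(int,proj(n,[.48,-.158,.085])); a,b=max(0,v-35),u-45; o=cv2.resize(p[a:a+75,b:b+100],None,fx=8,fy=8,interpolation=cv2.INTER_CUBIC)[:,:,::-1].copy()
cv2.imwrite("pics/s8.png",o)
E
```

```text
[ 0.47912487 -0.15911722  0.07277785] [ 0.67012167  0.15951563 -1.50397099] [0.02 0.02 0.03] 0.05856572962465662
```

View pics/s8.png

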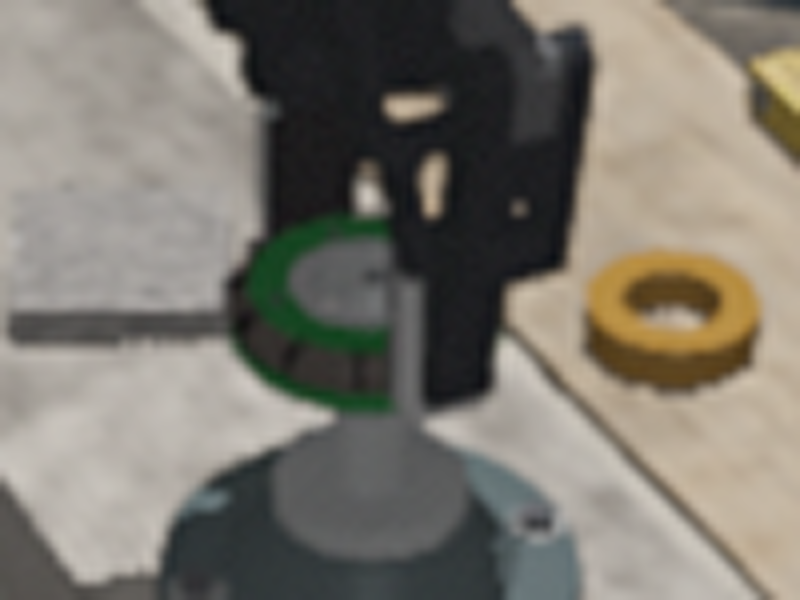

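>>> play_rows([
  [[0.4,0.01,0,0.001,0],[0.4,0.02,0,0.001,0],[0.4,0.029,0,0.001,0],[0.4,0.034,0,0.001,0],[0.4,0.035,0,0.001,0],[0.4,0.036,0,0.001,0],[0.4,0.037,0,0.001,0],[0.4,0.037,0,0.001,0]],
])

```text
clock: 8.3
position: [0.4809, -0.1595, 0.0367]
ee_rot: [0.708, 0.0, 0.706, -0.002]
contact_force: [-0.5, -0.2, -1.1]
width: 0.0586
```

>>> play_rows([
  [[0.4,0.001,0,0,0],[0.4,0.002,0,0,0],[0.4,0.0025,0,0,0],[0.4,0.003,0,0,0],[0.4,0.0035,0,0,0],[0.4,0.0035,0,0,0]],
])

```text
clock: 8.9
position: [0.4808, -0.1595, 0.0331]
ee_rot: [0.708, 0.0, 0.706, -0.002]
contact_force: [-0.4, 0.2, -1.7]
width: 0.0586
```

>>> play_rows([
  [[0.4,0.0005,0,0,0],[0.4,0.001,0,0,0],[0.4,0.0015,0,0,0],[0.4,0.002,0,0,0],[0.4,0.002,0,0,0]],
])

```text
clock: 9.4
position: [0.4809, -0.1596, 0.0327]
ee_rot: [0.708, -0.0, 0.706, -0.002]
contact_force: [-3.9, 2.3, 11.0]
width: 0.0592
```

>>> play_rows([
  [[0.35,-0.001,0,0,0],[0.2,-0.001,0,0,0],[0.1,-0.001,0,0,0],[0.1,-0.001,0,0,0],[0.1,-0.01,0,0,0],[0.1,-0.04,0,0,0],[0.1,-0.08,0,0,0],[0.1,-0.12,0,0,0],[0.1,-0.12,0,0,0]],
])

```text
clock: 10.3
position: [0.4844, -0.161, 0.1587]
ee_rot: [0.712, -0.002, 0.702, -0.004]
contact_force: [0.5, -0.3, 0.0]
width: 0.0767
```

```bash
cat > stk.py <<'E'
from ov import *
def stk(tag,levels,c=(.48,-.158)):
    s=manip.get_state();print(s["clock"],s["position"],s["contact_force"],s["width"])
    n="scene";p,d=manip.get_image(n);C=cloud(n,d)
    u,v=map(int,proj(n,[.48,-.158,.06])); a,b=max(0,v-45),u-50; o=cv2.resize(p[a:a+85,b:b+100],None,fx=7,fy=7,interpolation=cv2.INTER_CUBIC)[:,:,::-1].copy()
    for z,r in levels: circ(n,c,z,r,(0,255,255),o,a,b,7)
    cv2.imwrite(f"pics/{tag}.png",o)
    k=np.hypot(C[...,0]-c[0],C[...,1]-c[1]);m=(k>.013)&(k<.024)&(C[...,2]>.02)&(C[...,2]<.1)
    print(np.histogram(C[m][:,2],bins=np.arange(.03,.1,.002)))
E
python3 -c "
from stk import *
stk('st1',[(.049,.026),(.036,.03)],(.48,-.159))"
```

```text
10.3 [ 0.48436074 -0.16101018  0.15870563] [ 0.50885544 -0.30026769  0.02152267] 0.07670501366526654
(array([  0,   0,   0,   0,   1,   0,   0,  14, 182,  20,   0,   0,   0,
         0,   0,   0,   0,   0,   0,   0,   0,   0,   0,   0,   0,   0,
         0,   0,   0,   0,   0,   0,   0,   0]), array([0.03 , 0.032, 0.034, 0.036, 0.038, 0.04 , 0.042, 0.044, 0.046,
       0.048, 0.05 , 0.052, 0.054, 0.056, 0.058, 0.06 , 0.062, 0.064,
       0.066, 0.068, 0.07 , 0.072, 0.074, 0.076, 0.078, 0.08 , 0.082,
       0.084, 0.086, 0.088, 0.09 , 0.092, 0.094, 0.096, 0.098]))
```

View pics/st1.png

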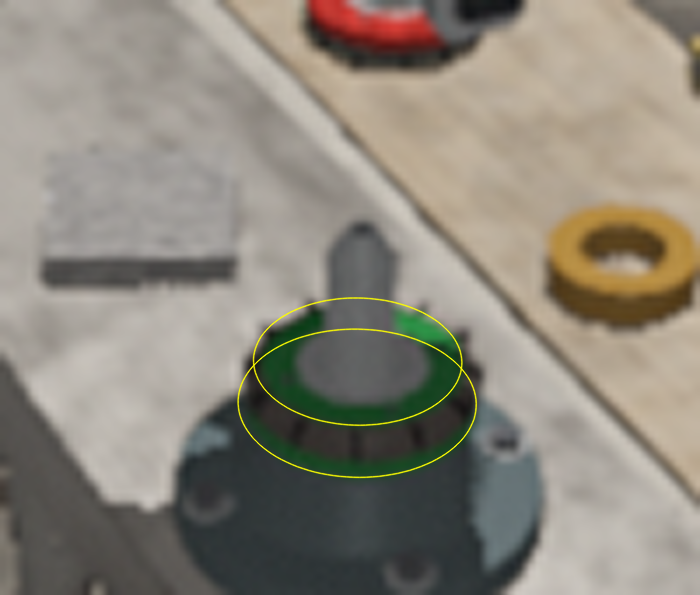

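```bash
cat > go.py <<'E'
from h import *
from scipy.spatial.transform import Rotation as Ro
import sys
s=manip.get_state();w,x,y,z=s["ee_rot"];R=Ro.from_quat([x,y,z,w]).as_matrix()
print(s["clock"],s["position"].round(4),"toolx",R[:,0].round(4),"tooly",R[:,1].round(4),"qd",abs(s["qd"]).max().round(4),"F",s["contact_force"].round(1))
for a in sys.argv[1:]:
    print(a,"->",(R.T@(np.array(eval(a))-s["position"])).round(4))
E
python3 go.py ".593,-.0998,.1" ".593,-.0998,.04"
```

```text
10.35 [ 0.4827 -0.1602  0.1561] toolx [ 0.0096 -0.0058 -0.9999] tooly [ 0.0024  1.     -0.0058] qd 0.0738 F [-0.   0.1  0.5]
.593,-.0998,.1 -> [0.0568 0.061  0.1096]
.593,-.0998,.04 -> [0.1168 0.0614 0.1091]
```

>>> play_rows([
  [[0.1,0.04,0.061,0.11,0],[0.1,0.057,0.061,0.11,0],[0.1,0.08,0.061,0.11,0],[0.1,0.11,0.061,0.11,0],[0.1,0.115,0.061,0.109,0],[0.1,0.115,0.061,0.109,0],[0.1,0.115,0.061,0.109,0],[0.1,0.115,0.061,0.109,0]],
])

```text
clock: 11.15
position: [0.5936, -0.101, 0.0437]
ee_rot: [0.712, -0.001, 0.703, -0.004]
contact_force: [0.3, -0.3, 1.3]
width: 0.0767
```

```bash
python3 go.py ".593,-.0998,.01" ".593,-.0998,0"; python3 - <<'E'
from ov import *
n="scene";p,d=manip.get_image(n)
u,v=map(int,proj(n,[.593,-.1,.02])); a,b=max(0,v-50),u-50; o=cv2.resize(p[a:a+85,b:b+100],None,fx=7,fy=7,interpolation=cv2.INTER_CUBIC)[:,:,::-1].copy()
circ(n,(.593,-.1005),.012,.022,(255,255,0),o,a,b,7)
cv2.imwrite("pics/s9.png",o)
E
```

```text
11.15 [ 0.5936 -0.101   0.0437] toolx [ 0.0128 -0.0068 -0.9999] tooly [ 0.0033  1.     -0.0067] qd 0.0035 F [ 0.3 -0.3  1.3]
.593,-.0998,.01 -> [ 0.0337  0.0014 -0.001 ]
.593,-.0998,0 -> [ 0.0437  0.0014 -0.0012]
```

View pics/s9.png

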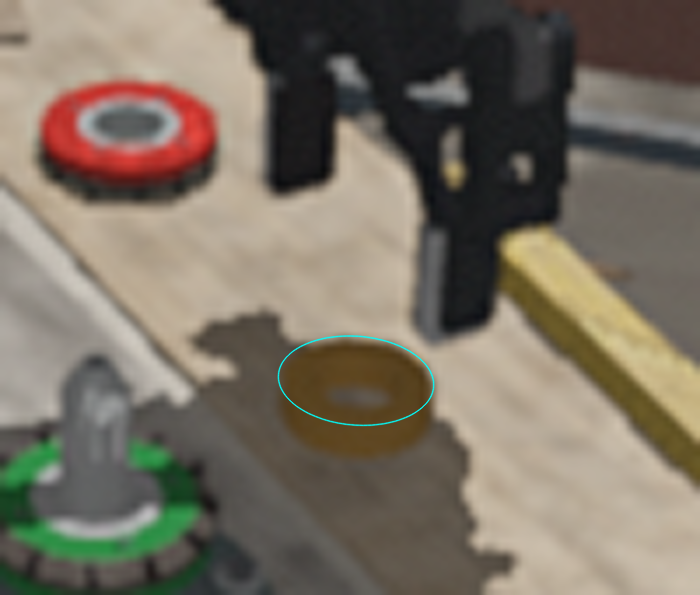

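>>> play_rows([
  [[0.1,0.02,0.001,-0.001,0],[0.2,0.038,0.001,-0.001,0],[0.3,0.0425,0.001,-0.001,0],[0.35,0.0425,0.001,-0.001,0],[0.4,0.0425,0.001,-0.001,0],[0.45,0.0425,0.001,-0.001,0],[0.6,0.0425,0.001,-0.001,0],[0.6,0.0425,0.001,-0.001,0],[0.6,0.0425,0.001,-0.001,0],[0.6,0.0425,0.001,-0.001,0]],
])

```text
clock: 12.2
position: [0.594, -0.1004, 0.0028]
ee_rot: [0.712, -0.002, 0.702, -0.004]
contact_force: [-1.5, 0.1, 5.4]
width: 0.0424
```

>>> play_rows([
  [[0.6,-0.01,0,0,0],[0.6,-0.03,0,0,0],[0.6,-0.06,0,0,0],[0.6,-0.1,0,0,0],[0.6,-0.12,0,0,0],[0.6,-0.12,0,0,0],[0.6,-0.12,0,0,0],[0.6,-0.12,0,0,0]],
])

```text
clock: 13.0
position: [0.5909, -0.0991, 0.1214]
ee_rot: [0.711, -0.001, 0.703, -0.003]
contact_force: [-0.1, 0.4, -1.0]
width: 0.0426
```

```bash
python3 go.py ".480,-.159,.125"; python3 - <<'E'
from ov import *
n="scene";p,d=manip.get_image(n);s=manip.get_state()["position"];print(s)
u,v=map(int,proj(n,[.593,-.1,.13])); a,b=max(0,v-50),u-50; o=cv2.resize(p[a:a+85,b:b+100],None,fx=7,fy=7,interpolation=cv2.INTER_CUBIC)[:,:,::-1].copy()
C=cloud(n,d);h=cv2.cvtColor(p,cv2.COLOR_RGB2HSV).astype(int)
m=(h[...,0]>10)&(h[...,0]<28)&(h[...,1]>120)&(C[...,2]>.1)&(np.hypot(C[...,0]-s[0],C[...,1]-s[1])<.03);zz=C[m][:,2];print(np.histogram(zz,bins=np.arange(.11,.15,.002)))
zt=s[2]+.011
circ(n,s[:2],zt,.022,(255,255,0),o,a,b,7);circ(n,s[:2],zt-.012,.022,(255,255,0),o,a,b,7)
cv2.imwrite("pics/s10.png",o)
E
```

```text
13.0 [ 0.5909 -0.0991  0.1214] toolx [ 0.0121 -0.0065 -0.9999] tooly [ 0.003   1.     -0.0065] qd 0.012 F [-0.1  0.4 -1. ]
.480,-.159,.125 -> [-0.0045 -0.0602 -0.1107]
[ 0.59092116 -0.09912438  0.12119013]
(array([ 0,  0,  0,  4, 13, 20, 18, 21, 27, 82,  2,  0,  0,  1,  0,  0,  0,
        0,  0]), array([0.11 , 0.112, 0.114, 0.116, 0.118, 0.12 , 0.122, 0.124, 0.126,
       0.128, 0.13 , 0.132, 0.134, 0.136, 0.138, 0.14 , 0.142, 0.144,
       0.146, 0.148]))
```

View pics/s10.png

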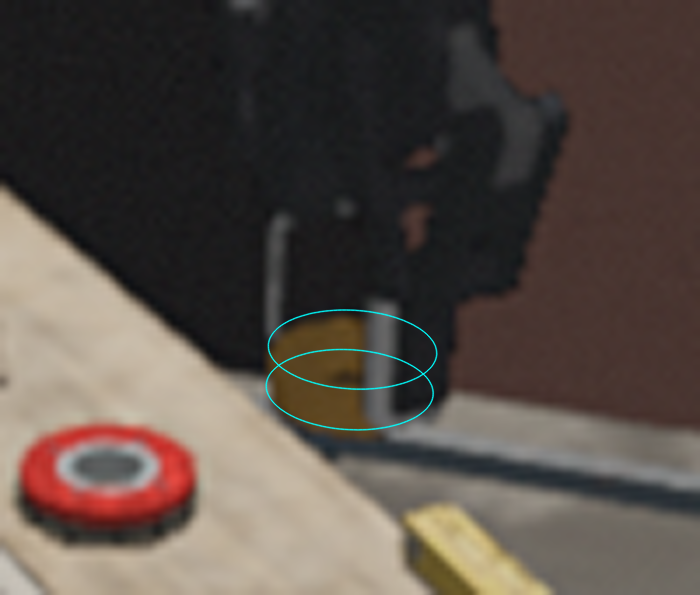

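>>> play_rows([
  [[0.6,-0.006,-0.025,-0.043,0],[0.6,-0.006,-0.045,-0.085,0],[0.6,-0.006,-0.06,-0.11,0],[0.6,-0.006,-0.06,-0.11,0],[0.6,-0.006,-0.06,-0.11,0],[0.6,-0.006,-0.06,-0.11,0],[0.6,-0.006,-0.06,-0.11,0]],
])

```text
clock: 13.75
position: [0.4817, -0.1584, 0.126]
ee_rot: [0.711, -0.001, 0.703, -0.003]
contact_force: [-0.9, 0.1, -1.5]
width: 0.0424
```

```bash
cat > chk.py <<'E'
from ov import *
import sys
def chk(tag,r,dz,th):
    n="scene";p,d=manip.get_image(n);s=manip.get_state()["position"]
    u,v=map(int,proj(n,[.48,-.159,.1])); a,b=max(0,v-45),u-50; o=cv2.resize(p[a:a+85,b:b+100],None,fx=7,fy=7,interpolation=cv2.INTER_CUBIC)[:,:,::-1].copy()
    for z,R in ((s[2]+dz,r),(s[2]+dz+th,r)): circ(n,s[:2],z,R,(255,255,0),o,a,b,7)
    circ(n,(.48,-.159),.089,.004,(0,0,255),o,a,b,7);circ(n,(.48,-.159),.081,.009,(0,0,255),o,a,b,7)
    cv2.imwrite(f"pics/{tag}.png",o)
E
python3 go.py ".481,-.159,.125" ; python3 -c "
from chk import *
chk('s11',.022,-.0028,.012)"
```

```text
13.75 [ 0.4817 -0.1584  0.126 ] toolx [ 0.0118 -0.0062 -0.9999] tooly [ 0.0021  1.     -0.0062] qd 0.004 F [-0.9  0.1 -1.5]
.481,-.159,.125 -> [ 0.0009 -0.0006 -0.0007]
```

View pics/s11.png

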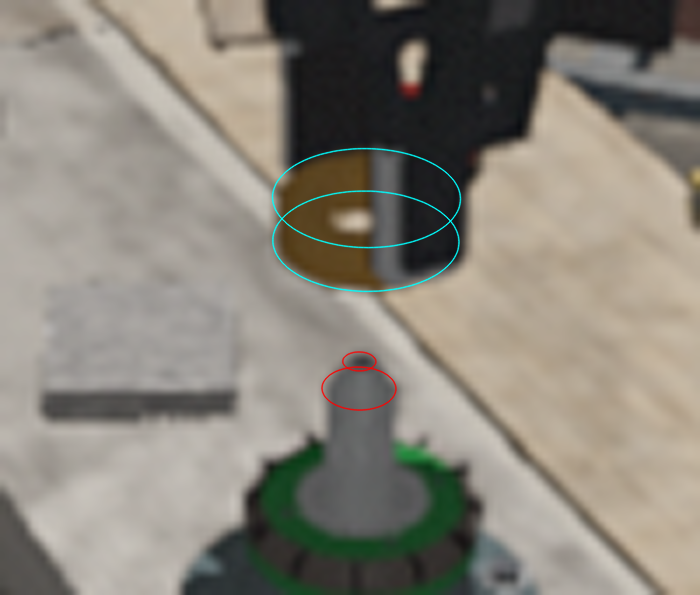

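>>> play_rows([
  [[0.6,0.01,0,-0.001,0],[0.6,0.022,0,-0.001,0],[0.6,0.032,0,-0.0015,0],[0.6,0.042,0,-0.0015,0],[0.6,0.052,0,-0.002,0],[0.6,0.062,0,-0.002,0],[0.6,0.068,0,-0.002,0],[0.6,0.07,0,-0.002,0],[0.6,0.07,0,-0.002,0],[0.6,0.07,0,-0.002,0]],
])

```text
clock: 14.8
position: [0.4808, -0.159, 0.0563]
ee_rot: [0.712, -0.002, 0.703, -0.003]
contact_force: [0.6, -0.2, -0.5]
width: 0.0424
```

>>> play_rows([
  [[0.6,0.001,0,0,0],[0.6,0.002,0,0,0],[0.6,0.003,0,0,0],[0.6,0.0037,0,0,0],[0.6,0.0045,0,0,0],[0.6,0.005,0,0,0],[0.6,0.005,0,0,0]],
])

```text
clock: 15.5
position: [0.4809, -0.159, 0.0518]
ee_rot: [0.712, -0.002, 0.703, -0.003]
contact_force: [-2.0, 0.9, 4.6]
width: 0.0426
```

>>> play_rows([
  [[0.5,-0.0005,0,0,0],[0.35,-0.0005,0,0,0],[0.1,-0.0005,0,0,0],[0.1,-0.0005,0,0,0],[0.1,-0.0005,0,0,0],[0.1,-0.0005,0,0,0]],
])

```text
clock: 16.1
position: [0.4809, -0.159, 0.0523]
ee_rot: [0.712, -0.002, 0.703, -0.003]
contact_force: [0.1, 0.0, 0.0]
width: 0.0769
```

>>> play_rows([
  [[0.1,-0.01,0,0,0],[0.1,-0.04,0,0,0],[0.1,-0.08,0,0,0],[0.1,-0.12,0,0,0],[0.1,-0.12,0.05,0.03,0],[0.1,-0.12,0.1,0.06,0],[0.1,-0.12,0.145,0.09,0],[0.1,-0.12,0.19,0.11,0],[0.1,-0.12,0.214,0.117,0],[0.1,-0.12,0.214,0.117,0],[0.1,-0.12,0.214,0.117,0],[0.1,-0.12,0.214,0.117,0]],
])

```text
clock: 17.3
position: [0.5962, 0.0548, 0.1726]
ee_rot: [0.711, -0.002, 0.703, -0.003]
contact_force: [-0.7, -0.5, -0.8]
width: 0.0768
```

```bash
python3 go.py ".5983,.0552,.045";python3 -c "
from stk import *
stk('st2',[(.061,.022),(.049,.022)],(.48,-.159))"
```

```text
17.3 [0.5962 0.0548 0.1726] toolx [ 0.0122 -0.0073 -0.9999] tooly [ 0.0023  1.     -0.0073] qd 0.0187 F [-0.7 -0.5 -0.8]
.5983,.0552,.045 -> [0.1276 0.0014 0.0006]
17.3 [0.5961935  0.05475316 0.17256221] [-0.7266403  -0.53813124 -0.82540147] 0.076785118411766
(array([  0,   0,   0,   0,   0,   0,   0,   5,  41,  27,  24,  17,  27,
        37, 140,  27,   1,   0,   0,   0,   0,   0,   0,   0,   0,   0,
         0,   0,   0,   0,   0,   0,   0,   0]), array([0.03 , 0.032, 0.034, 0.036, 0.038, 0.04 , 0.042, 0.044, 0.046,
       0.048, 0.05 , 0.052, 0.054, 0.056, 0.058, 0.06 , 0.062, 0.064,
       0.066, 0.068, 0.07 , 0.072, 0.074, 0.076, 0.078, 0.08 , 0.082,
       0.084, 0.086, 0.088, 0.09 , 0.092, 0.094, 0.096, 0.098]))
```

View pics/st2.png

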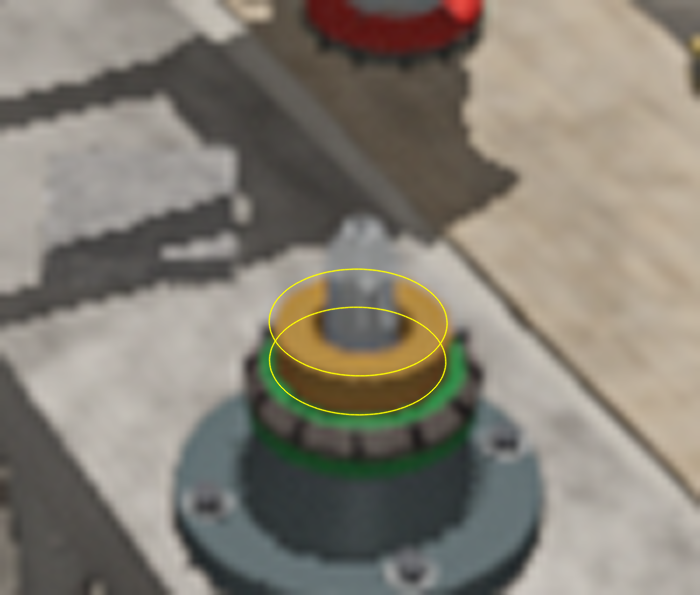

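>>> play_rows([
  [[0,0.04,0.001,0.001,0],[0,0.08,0.001,0.001,0],[0,0.115,0.001,0.001,0],[0,0.128,0.001,0.001,0],[0,0.128,0.001,0.001,0],[0,0.128,0.001,0.001,0],[0,0.128,0.001,0.001,0]],
])

```text
clock: 18.05
position: [0.6005, 0.0541, 0.0468]
ee_rot: [0.713, -0.001, 0.701, -0.004]
contact_force: [0.2, -0.3, 1.5]
width: 0.0854
```

```bash
python3 go.py ".5983,.0555,-.001"; python3 - <<'E'
from ov import *
n="scene";p,d=manip.get_image(n)
u,v=map(int,proj(n,[.598,.055,.02])); a,b=max(0,v-50),u-50; o=cv2.resize(p[a:a+85,b:b+100],None,fx=7,fy=7,interpolation=cv2.INTER_CUBIC)[:,:,::-1].copy()
circ(n,(.598,.055),.013,.030,(255,255,0),o,a,b,7)
cv2.imwrite("pics/s12.png",o)
E
```

```text
18.05 [0.6005 0.0541 0.0468] toolx [ 0.0164 -0.0074 -0.9998] tooly [ 0.0036  1.     -0.0073] qd 0.0052 F [ 0.2 -0.3  1.5]
.5983,.0555,-.001 -> [ 0.0477  0.0018 -0.0029]
```

View pics/s12.png

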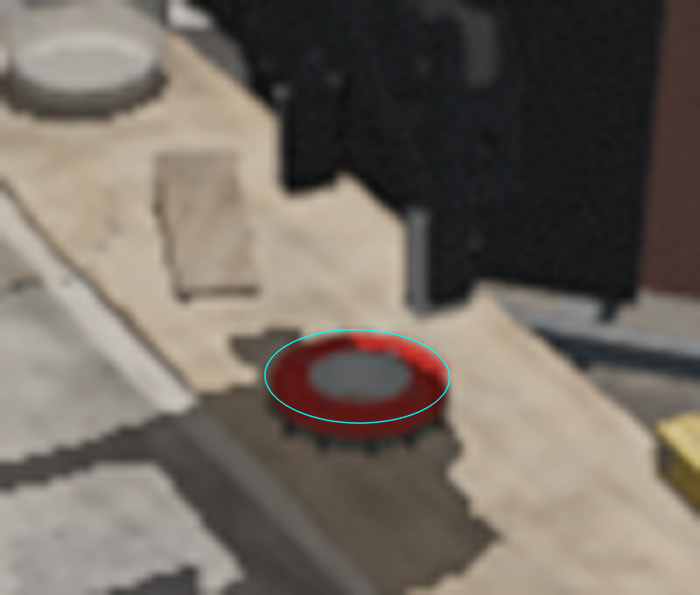

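>>> play_rows([
  [[0,0.025,0.001,-0.002,0],[0.1,0.042,0.0015,-0.0025,0],[0.2,0.0475,0.0015,-0.003,0],[0.23,0.0475,0.0015,-0.003,0],[0.23,0.0475,0.0015,-0.003,0],[0.23,0.0475,0.0015,-0.003,0]],
])

```text
clock: 18.7
position: [0.5991, 0.0554, 0.0004]
ee_rot: [0.714, -0.001, 0.7, -0.004]
contact_force: [0.9, -0.2, 0.9]
width: 0.0656
```

```bash
python3 go.py ".598,.0555,-.002"; python3 - <<'E'
from ov import *
n="scene";p,d=manip.get_image(n)
u,v=map(int,proj(n,[.598,.055,.02])); a,b=max(0,v-50),u-50; o=cv2.resize(p[a:a+85,b:b+100],None,fx=7,fy=7,interpolation=cv2.INTER_CUBIC)[:,:,::-1].copy()
cv2.imwrite("pics/s13.png",o)
E
```

```text
18.7 [5.991e-01 5.540e-02 4.000e-04] toolx [ 0.0187 -0.0074 -0.9998] tooly [ 0.0033  1.     -0.0074] qd 0.0042 F [ 0.9 -0.2  0.9]
.598,.0555,-.002 -> [ 0.0023  0.0001 -0.0011]
```

View pics/s13.png

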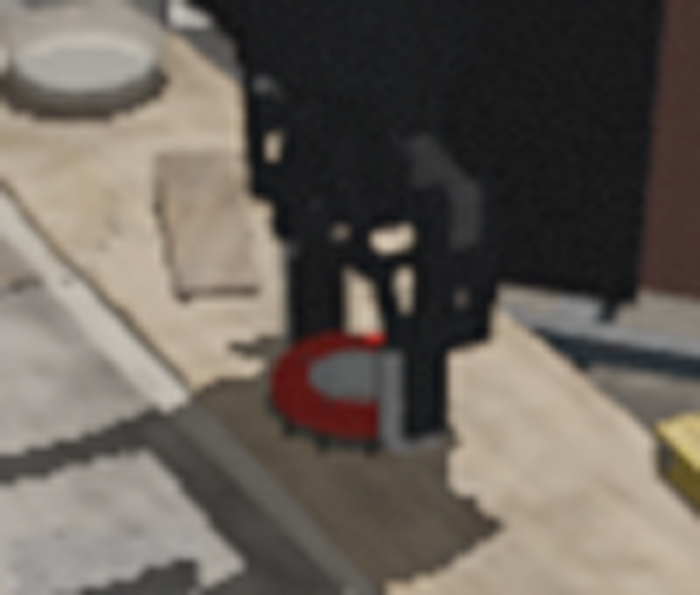

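>>> play_rows([
  [[0.25,0.002,0,-0.001,0],[0.3,0.002,0,-0.001,0],[0.4,0.002,0,-0.001,0],[0.4,0.002,0,-0.001,0],[0.4,0.002,0,-0.001,0],[0.4,0.002,0,-0.001,0]],
])

```text
clock: 19.35
position: [0.5984, 0.0555, -0.0008]
ee_rot: [0.714, -0.001, 0.7, -0.004]
contact_force: [-1.4, 1.5, 5.1]
width: 0.0587
```

>>> play_rows([
  [[0.4,-0.01,0,0,0],[0.4,-0.03,0,0,0],[0.4,-0.06,0,0,0],[0.4,-0.1,0,0,0],[0.4,-0.125,0,0,0],[0.4,-0.125,0,0,0],[0.4,-0.125,0,0,0],[0.4,-0.125,0,0,0]],
])

```text
clock: 20.15
position: [0.5944, 0.0564, 0.1225]
ee_rot: [0.713, -0.001, 0.701, -0.004]
contact_force: [0.7, -0.1, -2.9]
width: 0.0584
```

```bash
python3 go.py ".480,-.159,.127"
```

```text
20.15 [0.5944 0.0564 0.1225] toolx [ 0.0159 -0.0073 -0.9998] tooly [ 0.0032  1.     -0.0072] qd 0.0119 F [ 0.7 -0.1 -2.9]
.480,-.159,.127 -> [-0.0048 -0.2158 -0.1137]
```

>>> play_rows([
  [[0.4,-0.005,-0.03,-0.016,0],[0.4,-0.006,-0.07,-0.037,0],[0.4,-0.006,-0.11,-0.058,0],[0.4,-0.006,-0.15,-0.08,0],[0.4,-0.006,-0.18,-0.098,0],[0.4,-0.006,-0.205,-0.11,0],[0.4,-0.006,-0.215,-0.113,0],[0.4,-0.006,-0.215,-0.113,0],[0.4,-0.006,-0.215,-0.113,0],[0.4,-0.006,-0.215,-0.113,0]],
])

```text
clock: 21.15
position: [0.481, -0.1571, 0.1278]
ee_rot: [0.713, -0.002, 0.702, -0.003]
contact_force: [-0.9, -0.1, -1.9]
width: 0.0586
```

```bash
python3 go.py ".480,-.159,.127" ".480,-.159,.065" ; python3 -c "
from chk import *
chk('s14',.03,.0008,.013)"
```

```text
21.15 [ 0.481  -0.1571  0.1278] toolx [ 0.0154 -0.0063 -0.9999] tooly [ 0.0021  1.     -0.0063] qd 0.0055 F [-0.9 -0.1 -1.9]
.480,-.159,.127 -> [ 0.0008 -0.0019 -0.001 ]
.480,-.159,.065 -> [ 0.0628 -0.0015 -0.002 ]
```

View pics/s14.png

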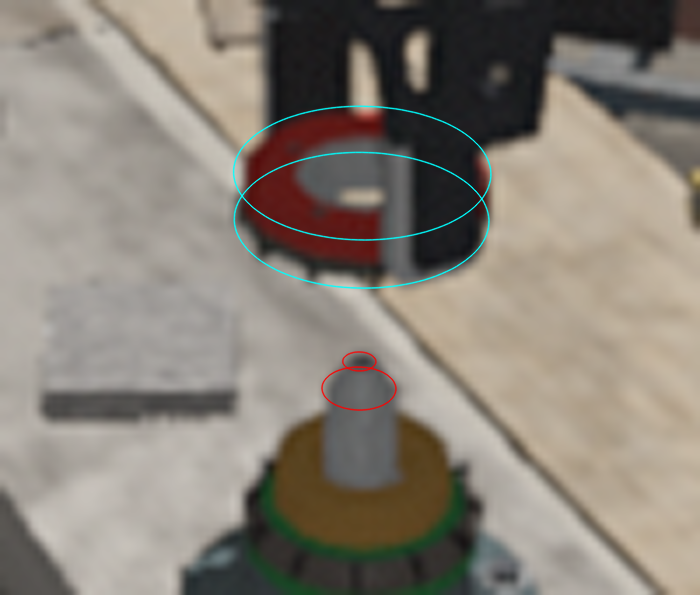

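>>> play_rows([
  [[0.4,0.01,-0.0015,-0.001,0],[0.4,0.02,-0.0015,-0.001,0],[0.4,0.03,-0.0015,-0.0015,0],[0.4,0.04,-0.0015,-0.0015,0],[0.4,0.05,-0.0015,-0.002,0],[0.4,0.058,-0.0015,-0.002,0],[0.4,0.0625,-0.0015,-0.002,0],[0.4,0.0625,-0.0015,-0.002,0],[0.4,0.0625,-0.0015,-0.002,0]],
])

```text
clock: 22.1
position: [0.4803, -0.1591, 0.0655]
ee_rot: [0.713, -0.002, 0.701, -0.003]
contact_force: [0.5, 0.2, -2.8]
width: 0.0584
```

>>> play_rows([
  [[0.4,0.001,0,0,0],[0.4,0.002,0,0,0],[0.4,0.003,0,0,0],[0.4,0.004,0,0,0],[0.4,0.005,0,0,0],[0.4,0.0055,0,0,0],[0.4,0.0055,0,0,0]],
])

```text
clock: 22.8
position: [0.4803, -0.1592, 0.0603]
ee_rot: [0.713, -0.002, 0.701, -0.003]
contact_force: [-0.6, 1.2, 0.6]
width: 0.0584
```

>>> play_rows([
  [[0.4,0.0005,0,0,0],[0.4,0.001,0,0,0],[0.4,0.001,0,0,0]],
])

```text
clock: 23.1
position: [0.4804, -0.1591, 0.0602]
ee_rot: [0.713, -0.002, 0.701, -0.003]
contact_force: [-2.3, 1.2, 8.0]
width: 0.0586
```

>>> play_rows([
  [[0.35,-0.0005,0,0,0],[0.2,-0.0005,0,0,0],[0.1,-0.0005,0,0,0],[0.1,-0.0005,0,0,0],[0.1,-0.0005,0,0,0],[0.1,-0.0005,0,0,0]],
])

```text
clock: 23.7
position: [0.4804, -0.1592, 0.0606]
ee_rot: [0.713, -0.002, 0.701, -0.003]
contact_force: [-0.2, -0.3, 0.9]
width: 0.0767
```

>>> play_rows([
  [[0.1,-0.01,0,0,0],[0.1,-0.04,0,0,0],[0.1,-0.08,0,0,0],[0.1,-0.11,0.02,0,0],[0.1,-0.11,0.07,-0.002,0],[0.1,-0.11,0.12,-0.006,0],[0.1,-0.11,0.17,-0.01,0],[0.1,-0.11,0.22,-0.014,0],[0.1,-0.11,0.26,-0.015,0],[0.1,-0.11,0.29,-0.015,0],[0.1,-0.11,0.298,-0.015,0],[0.1,-0.11,0.298,-0.015,0]],
])

```text
clock: 24.9
position: [0.4641, 0.1404, 0.1688]
ee_rot: [0.713, -0.003, 0.701, -0.002]
contact_force: [0.1, 0.2, -0.8]
width: 0.0767
```

```bash
python3 go.py ".4653,.1395,.045";python3 -c "
from stk import *
stk('st3',[(.074,.03),(.065,.03)],(.48,-.159))"
```

```text
24.9 [0.4641 0.1404 0.1688] toolx [ 0.0169 -0.0072 -0.9998] tooly [-9.0e-04  1.0e+00 -7.2e-03] qd 0.0393 F [ 0.1  0.2 -0.8]
.4653,.1395,.045 -> [ 0.1238 -0.     -0.0009]
24.9 [0.46410827 0.1403993  0.16877484] [ 0.11151405  0.23896935 -0.84140025] 0.07673023405519952
(array([  0,   0,   0,   0,   0,   0,   0,   6,  36,  26,  21,  18,  13,
         3,   0,   1,   2,   1,   2,   4,  85, 140,   1,   0,   0,   0,
         0,   0,   0,   0,   0,   0,   0,   0]), array([0.03 , 0.032, 0.034, 0.036, 0.038, 0.04 , 0.042, 0.044, 0.046,
       0.048, 0.05 , 0.052, 0.054, 0.056, 0.058, 0.06 , 0.062, 0.064,
       0.066, 0.068, 0.07 , 0.072, 0.074, 0.076, 0.078, 0.08 , 0.082,
       0.084, 0.086, 0.088, 0.09 , 0.092, 0.094, 0.096, 0.098]))
```

View pics/st3.png

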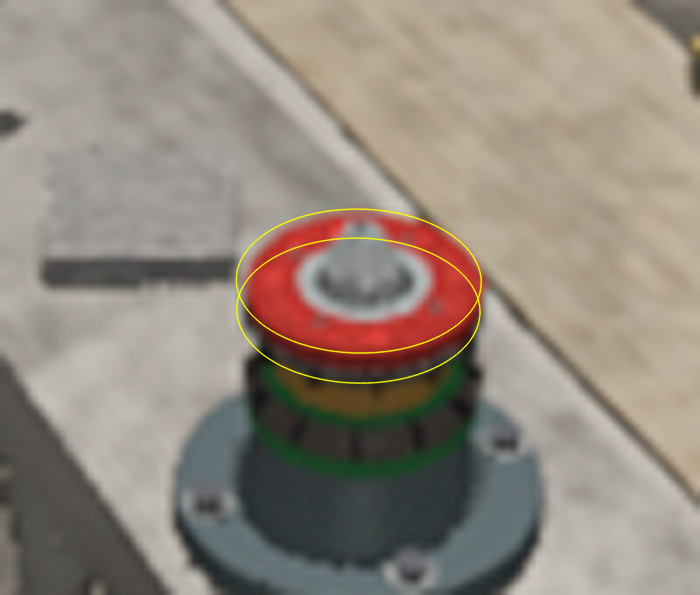

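>>> play_rows([
  [[0.1,0.04,0,-0.001,0],[0.1,0.08,0,-0.001,0],[0.1,0.115,0,-0.001,0],[0.1,0.124,0,-0.001,0],[0.1,0.124,0,-0.001,0],[0.1,0.124,0,-0.001,0],[0.1,0.124,0,-0.001,0]],
])

```text
clock: 25.65
position: [0.4669, 0.1383, 0.0464]
ee_rot: [0.714, -0.002, 0.7, -0.003]
contact_force: [0.3, -0.8, -0.6]
width: 0.0771
```

```bash
python3 go.py ".4653,.1395,-.0005"; python3 - <<'E'
from ov import *
n="scene";p,d=manip.get_image(n)
u,v=map(int,proj(n,[.465,.1395,.02])); a,b=max(0,v-50),u-50; o=cv2.resize(p[a:a+85,b:b+100],None,fx=7,fy=7,interpolation=cv2.INTER_CUBIC)[:,:,::-1].copy()
circ(n,(.465,.139),.008,.025,(255,255,0),o,a,b,7)
cv2.imwrite("pics/s15.png",o)
E
```

```text
25.65 [0.4669 0.1383 0.0464] toolx [ 0.0204 -0.0073 -0.9998] tooly [ 0.001   1.     -0.0073] qd 0.0076 F [ 0.3 -0.8 -0.6]
.4653,.1395,-.0005 -> [ 0.0469  0.0016 -0.0025]
```

View pics/s15.png

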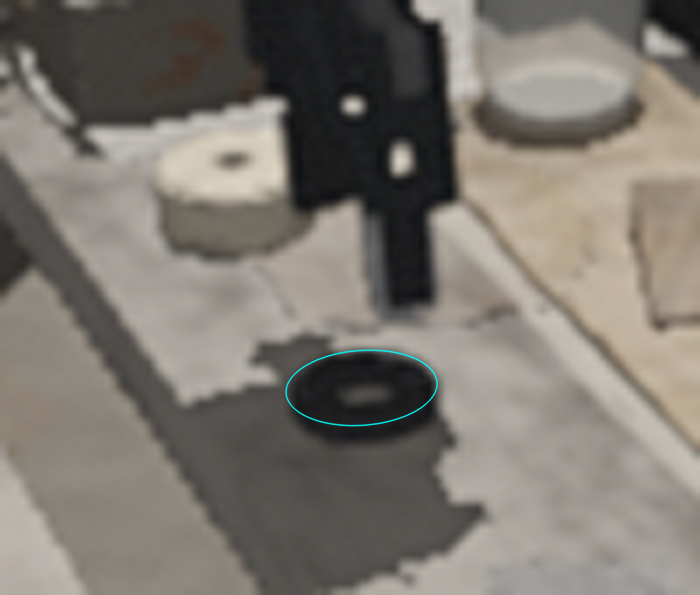

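>>> play_rows([
  [[0.1,0.025,0.001,-0.002,0],[0.2,0.04,0.0015,-0.0025,0],[0.3,0.0465,0.0015,-0.0025,0],[0.33,0.0465,0.0015,-0.0025,0],[0.33,0.0465,0.0015,-0.0025,0],[0.33,0.0465,0.0015,-0.0025,0],[0.33,0.0465,0.0015,-0.0025,0]],
])

```text
clock: 26.4
position: [0.4657, 0.1397, 0.0005]
ee_rot: [0.715, -0.002, 0.699, -0.003]
contact_force: [-0.0, -0.2, 0.1]
width: 0.0574
```

```bash
python3 go.py ".4653,.1395,-.0005"; python3 - <<'E'
from ov import *
n="scene";p,d=manip.get_image(n)
print(manip.get_state()["width"])
u,v=map(int,proj(n,[.465,.1395,.02])); a,b=max(0,v-50),u-50; o=cv2.resize(p[a:a+85,b:b+100],None,fx=7,fy=7,interpolation=cv2.INTER_CUBIC)[:,:,::-1].copy()
cv2.imwrite("pics/s16.png",o)
E
```

```text
26.4 [0.4657 0.1397 0.0005] toolx [ 0.0219 -0.0071 -0.9997] tooly [ 6.0e-04  1.0e+00 -7.1e-03] qd 0.0035 F [-0.  -0.2  0.1]
.4653,.1395,-.0005 -> [ 0.001  -0.0002 -0.0005]
0.05719511889368401
```

View pics/s16.png

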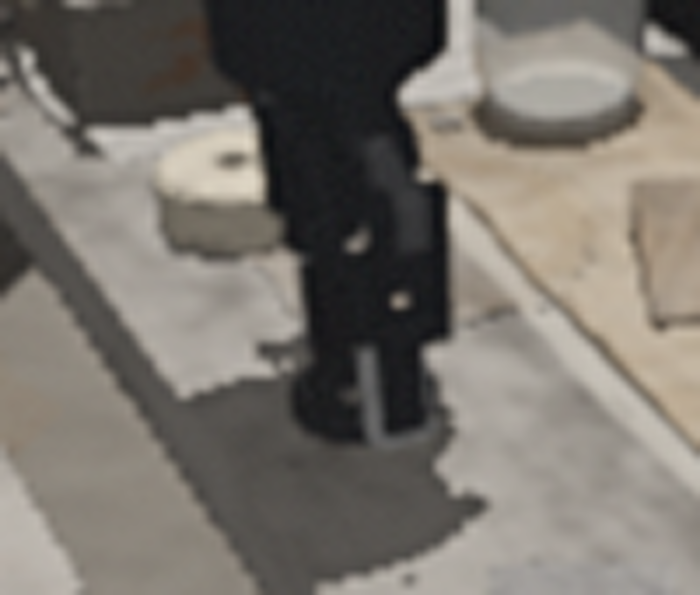

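>>> play_rows([
  [[0.38,0.0005,0,0,0],[0.42,0.0005,0,0,0],[0.5,0.0005,0,0,0],[0.5,0.0005,0,0,0],[0.5,0.0005,0,0,0],[0.5,0.0005,0,0,0]],
])

```text
clock: 27.05
position: [0.4659, 0.1398, 0.0008]
ee_rot: [0.715, -0.002, 0.699, -0.003]
contact_force: [-1.4, -0.5, 7.5]
width: 0.0488
```

>>> play_rows([
  [[0.5,-0.01,0,0,0],[0.5,-0.03,0,0,0],[0.5,-0.06,0,0,0],[0.5,-0.1,0,0,0],[0.5,-0.125,0,0,0],[0.5,-0.125,0,0,0],[0.5,-0.125,0,0,0],[0.5,-0.125,0,0,0]],
])

```text
clock: 27.85
position: [0.4617, 0.1404, 0.1245]
ee_rot: [0.714, -0.002, 0.7, -0.003]
contact_force: [-0.4, -0.1, -1.2]
width: 0.0488
```

```bash
python3 go.py ".480,-.159,.127"; python3 - <<'E'
from ov import *
n="scene";p,d=manip.get_image(n);s=manip.get_state();print(s["width"]);s=s["position"]
u,v=map(int,proj(n,[.465,.1395,.13])); a,b=max(0,v-50),u-50; o=cv2.resize(p[a:a+85,b:b+100],None,fx=7,fy=7,interpolation=cv2.INTER_CUBIC)[:,:,::-1].copy()
circ(n,s[:2],s[2]-.0005,.025,(255,255,0),o,a,b,7)
cv2.imwrite("pics/s17.png",o)
E
```

```text
27.85 [0.4617 0.1404 0.1245] toolx [ 0.0195 -0.0073 -0.9998] tooly [ 7.0e-04  1.0e+00 -7.3e-03] qd 0.0123 F [-0.4 -0.1 -1.2]
.480,-.159,.127 -> [ 0.     -0.2994  0.0185]
0.04845525341319538
```

View pics/s17.png

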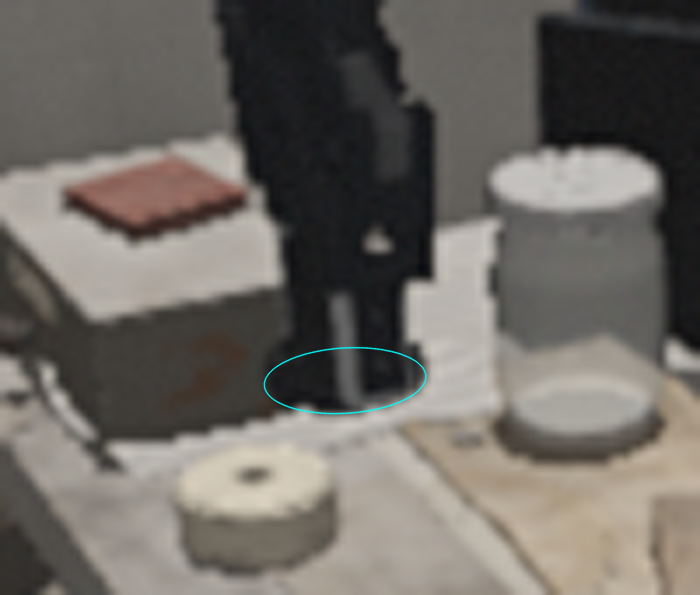

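Flange is held level. Carry it to the arbor.

>>> play_rows([
  [[0.5,-0.004,-0.03,0.002,0],[0.5,-0.005,-0.075,0.005,0],[0.5,-0.005,-0.12,0.008,0],[0.5,-0.005,-0.165,0.01,0],[0.5,-0.005,-0.21,0.013,0],[0.5,-0.005,-0.25,0.016,0],[0.5,-0.005,-0.28,0.018,0],[0.5,-0.005,-0.295,0.0185,0],[0.5,-0.005,-0.2995,0.0185,0],[0.5,-0.005,-0.2995,0.0185,0],[0.5,-0.005,-0.2995,0.0185,0],[0.5,-0.005,-0.2995,0.0185,0]],
])

```text
clock: 29.1
position: [0.4797, -0.1576, 0.1318]
ee_rot: [0.714, -0.003, 0.7, -0.002]
contact_force: [-0.1, -0.3, -0.9]
width: 0.0486
```

```bash
python3 go.py ".480,-.159,.127" ".4805,-.159,.078" ; python3 -c "
from chk import *
chk('s18',.025,-.0005,.01)"
```

```text
29.1 [ 0.4797 -0.1576  0.1318] toolx [ 0.0187 -0.0067 -0.9998] tooly [-9.0e-04  1.0e+00 -6.7e-03] qd 0.005 F [-0.1 -0.3 -0.9]
.480,-.159,.127 -> [ 0.0048 -0.0014  0.0002]
.4805,-.159,.078 -> [ 0.0538 -0.0011 -0.0002]
```

View pics/s18.png

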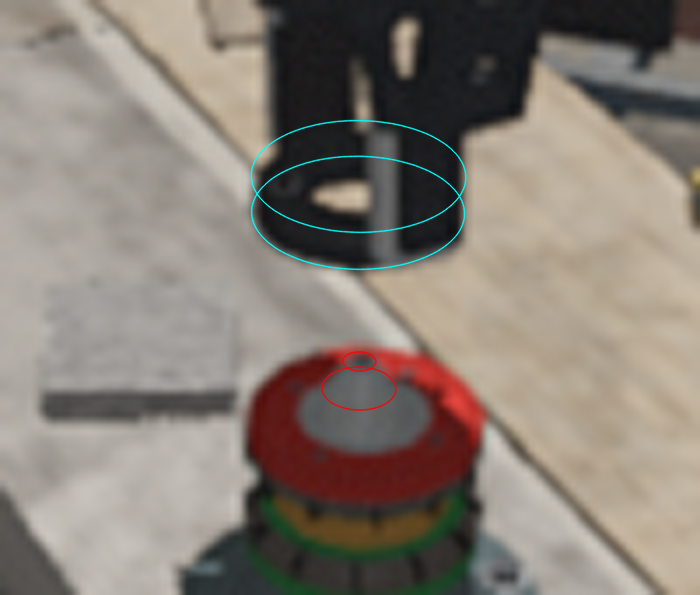

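>>> play_rows([
  [[0.5,0.01,-0.001,0,0],[0.5,0.02,-0.001,0,0],[0.5,0.03,-0.001,0,0],[0.5,0.038,-0.001,0,0],[0.5,0.046,-0.001,0,0],[0.5,0.052,-0.001,0,0],[0.5,0.053,-0.001,0,0],[0.5,0.053,-0.001,0,0],[0.5,0.053,-0.001,0,0]],
])

```text
clock: 30.05
position: [0.4811, -0.1593, 0.0792]
ee_rot: [0.714, -0.003, 0.7, -0.002]
contact_force: [0.2, 0.5, -1.1]
width: 0.0481
```

>>> play_rows([
  [[0.5,0.001,0,-0.0005,0],[0.5,0.002,0,-0.0005,0],[0.5,0.003,0,-0.0005,0],[0.5,0.0037,0,-0.0005,0],[0.5,0.0043,0,-0.0005,0],[0.5,0.005,0,-0.0005,0],[0.5,0.005,0,-0.0005,0]],
])

```text
clock: 30.75
position: [0.4807, -0.1593, 0.0748]
ee_rot: [0.714, -0.003, 0.7, -0.002]
contact_force: [-1.3, -0.7, 4.7]
width: 0.0485
```

>>> play_rows([
  [[0.45,-0.0003,0,0,0],[0.35,-0.0003,0,0,0],[0.15,-0.0003,0,0,0],[0.1,-0.0003,0,0,0],[0.1,-0.0003,0,0,0],[0.1,-0.0003,0,0,0]],
])

```text
clock: 31.35
position: [0.4807, -0.1593, 0.075]
ee_rot: [0.714, -0.003, 0.7, -0.002]
contact_force: [-0.8, -0.4, -0.7]
width: 0.0768
```

>>> play_rows([
  [[0.1,-0.01,0,0,0],[0.1,-0.03,0,0,0],[0.1,-0.07,0,0,0],[0.1,-0.11,0,0,0],[0.1,-0.11,0.05,0,0],[0.1,-0.11,0.1,0,0],[0.1,-0.11,0.15,0,0],[0.1,-0.11,0.2,0,0],[0.1,-0.11,0.25,0,0],[0.1,-0.11,0.25,0,0],[0.1,-0.11,0.25,0,0]],
])

```text
clock: 32.45
position: [0.4781, 0.0925, 0.1838]
ee_rot: [0.714, -0.004, 0.7, -0.001]
contact_force: [0.8, -0.1, 0.2]
width: 0.0771
```

```bash
python3 -c "
from stk import *
stk('st4',[(.074,.025),(.084,.022)],(.48,-.159))
p,d=manip.get_image('top');cv2.imwrite('pics/top_end.png',p[:,:,::-1])
C=cloud('top',d);k=np.hypot(C[...,0]-.48,C[...,1]+.157)
m=(k>.013)&(k<.022);print('top z',np.median(C[m][:,2]),np.percentile(C[m][:,2],[10,90]))
m=m&(abs(C[...,2]-.084)<.004);q=C[m];print(np.linalg.lstsq(np.c_[q[:,:2]-[.48,-.157],np.ones(len(q))],q[:,2],rcond=None)[0],q.mean(0))
from dm import ringfit
print(ringfit(C,(.6,-.2415),.022,.006,.0022))
"
```

```text
32.45 [0.4781383  0.09246782 0.18377067] [ 0.7672742  -0.09483332  0.20963402] 0.07711292265121693
(array([  0,   0,   0,   0,   0,   0,   0,   2,  35,  29,  22,  16,  16,
         1,   0,   0,   0,   0,   0,   1,   4,   2,   7,   5,  10,  88,
       168,   2,   0,   0,   0,   0,   0,   0]), array([0.03 , 0.032, 0.034, 0.036, 0.038, 0.04 , 0.042, 0.044, 0.046,
       0.048, 0.05 , 0.052, 0.054, 0.056, 0.058, 0.06 , 0.062, 0.064,
       0.066, 0.068, 0.07 , 0.072, 0.074, 0.076, 0.078, 0.08 , 0.082,
       0.084, 0.086, 0.088, 0.09 , 0.092, 0.094, 0.096, 0.098]))
top z 0.0833075995284727 [0.07438847 0.08574358]
[ 0.01458074 -0.00354507  0.08368525] [ 0.48037787 -0.15676273  0.08368992]
(181, array([ 600.94254831, -241.17534485]), array([ 600.96955299, -243.98943782,   27.62895636]), array([ 600.86445945, -240.80690183]))
```

View pics/st4.png

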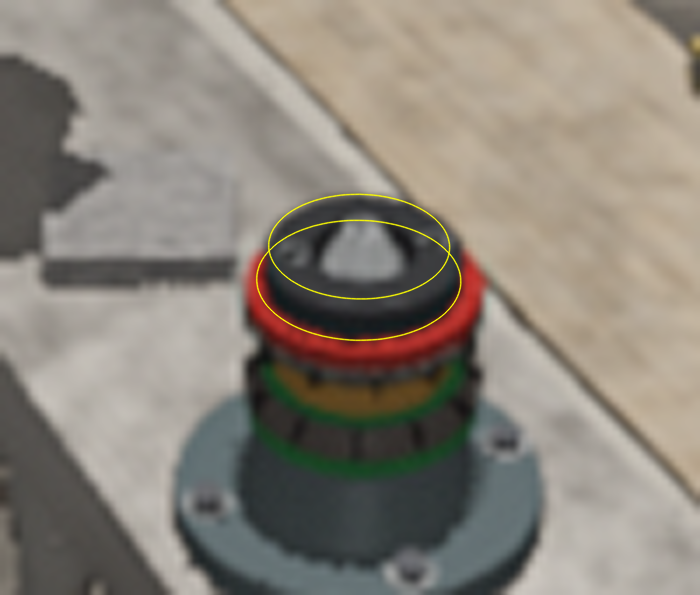

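View pics/top_end.png

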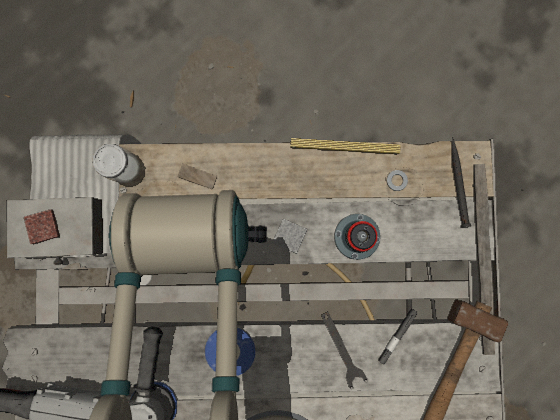

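The stack at (360,237) is complete: the flange lies flat with its top at about 84 mm. The thin spacer is unmoved at (397,180) and the gripper is clear, so I hand in.

```bash
python3 -c "
from rig import manip
print(manip.get_state()['clock'],manip.sign_off())"
```

```text
the job is handed in; nothing more can be done
32.55 None
```

The arbor is built up in the order asked: green wheel, brass spacer, red wheel, dark flange. Each part was lowered down the spindle until it touched the one beneath, then released. I handed in at 32.55 s.

**Last checks**
- **Flange:** its top reads about 83.5 mm in the top camera, against 84 mm expected. A plane fit to that face shows under 1° of tilt, which is within depth noise.
- **Seating:** the height at which each part touched agreed with its expected seat. The scene camera read each top 1–2 mm low all the way up the stack, which I put down to its calibration.
- **Thin spacer:** it moved less than 1 mm from where it lay.
- **Gripper:** it is clear of everything.
- **Forces:** the highest wrist force I saw was 17 N.

**What went wrong on the way**
- My first grip on the green wheel closed too high, on its bevel, and slid up it with the 17 N push. I opened and regripped lower on the rim before lifting. I did not examine the bevel closely for chips; the later pictures showed none.
- The tool gradually tilted to about 1.2° over the job. The parts still seated flat.

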